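# Refit the burners of the gas hob after washing

## Task

The burner parts of the two-burner gas hob have been washed and are drying on the green mat. Put the hob together again: seat the large burner crown in the large burner base and the small crown in the small base, and close each with the black cap of its own size, so that every part lies level and fully home. Leave the espresso cup, ramekin, red jar lid and spice jar where they are on the mat, upright.

Things in the scene. Friction and masses are not known exactly. Their poses are not given: they have to be found in the camera images.
- base_large: Base of the large burner, fixed on the hob's black glass (glass top z = 0.008); front or rear burner. A silver cup (sizes in mm): outer diameter 54, height 14, round well of diameter 42, 11 deep, brass jet in it; from above a silver ring. Origin: centre of its underside, on the glass; z up. The hob's two knobs, 36 above the worktop, lie 90 or more nearer the robot than either base.
- base_small: Base of the small burner, fixed on the same glass: the same silver cup (sizes in mm), outer diameter 38, height 14, well of diameter 28, 11 deep. Origin: centre of its underside, on the glass; z up. The centres of the two bases are 215 mm apart.
- crown_large: Large burner crown, silver, loose on the mat (top z = 0.004), right way up. In mm: a slotted ring of diameter 58, 9 to 25 above the origin (grip it there), with a recess of diameter 46, 8 deep, in its top; below it a foot of diameter 32, 9 long. 0.12 kg. Origin: centre of the foot's underside; z up. Seated, the foot is in the base's well (play 5 all round), origin 5 above the base's.
- crown_small: Small burner crown, silver, loose on the mat, right way up. In mm: a slotted ring of diameter 40, 9 to 25 above the origin, with a recess of diameter 30, 8 deep, in its top; below it a foot of diameter 19, 9 long. 0.06 kg. Origin: centre of the foot's underside; z up. Seated, the foot is in the base's well (play 4.5 all round), origin 5 above the base's.
- cap_large: Large burner cap, loose on the mat, right way up. In mm: a black disc of diameter 62, 5 to 15 above the origin (upright edge 5 to 12.8, bevelled above), on a foot of diameter 36, 5 long. 0.14 kg. Origin: centre of the foot's underside; z up. Seated, the foot is in the crown's recess (play 5 all round), the disc lies on the crown, origin 20 above the crown's.
- cap_small: Small burner cap, loose on the mat, right way up. In mm: a black disc of diameter 46, 5 to 15 above the origin (upright edge 5 to 12.8, bevelled above), on a foot of diameter 20, 5 long. 0.07 kg. Origin: centre of the foot's underside; z up. Seated, the foot is in the crown's recess (play 5 all round), origin 20 above the crown's.
- espresso_cup: White espresso cup, 62 mm in diameter, 55 mm high, standing loose on the mat. Stays where it is. Origin: centre of its underside.
- ramekin: Blue ceramic ramekin (small bowl), 72 mm in diameter, 38 mm high, loose on the mat. Stays where it is. Origin: centre of its underside.
- jar_lid: Red jar lid, 58 mm in diameter, 16 mm high, loose on the mat. Stays where it is. Origin: centre of its underside.
- spice_jar: Amber glass spice jar with a green cap, 42 mm in diameter, 70 mm high, standing loose on the mat. Stays where it is. Origin: centre of its underside. All eight loose things stand on the mat to the left of the hob, their places swapped at random, centres at least 90 mm apart.
Things that resemble listed ones, but are neither listed nor needed, are in the scene too. Leave any turquoise or yellow look-alike of the crown_large alone.

How it is judged:
By the outcome, as a careful person would: the job done as asked, in the order asked, and still so for the second after the job is handed in, with the robot touching nothing.
It also fails if it takes over 109 s, if anything falls off the work surface, if the arm or the gripper's body presses on something with over 40 N, if the wrist force passes 120 N, or if a joint passes its speed limit or range.

## Robot

A 6-joint arm with a two-finger parallel gripper is mounted at the origin on the work surface. World frame = base frame: x ahead of the robot, y to its left, z up, the work surface at z = 0. Lengths are in m, angles in rad, forces in N, time in s.
With the tool pointing down it reaches from about 0.325 to 0.75 m from the base axis. Payload 7.6 kg.
Tool frame: the origin (TCP) lies between the finger pads; the fingertips stand 22 mm ahead of it and the grasp point (between the pads) lies 3 mm ahead of it; y points along the fingers, x is the direction in which the jaws open and shut, and the axes are right-handed (so a half turn about y gives the same grasp; the last joint's range is limited). The gripper opens to 85 mm and grips with 20 to 120 N. Pads are 22 mm wide; open, the fingers measure 114 mm over their backs; the gripper's body (76 mm by 85 mm) begins 54 mm behind the grasp point. The pads swing forward as they close: fully open they stand 13 mm farther back than shut.
Start: joints at [-1.414, 0.052, 1.401, -0, 1.689, -0.07], TCP at [0.118, -0.512, 0.253] pointing down, gripper open.
Joint ranges: [-2.9, 2.9], [-0.91, 2.17], [0.12, 2.37], [-1.06, 4.2], [0.26, 2.73], [-2.93, 2.93]. Speed limits (rad/s): [2.57, 2.57, 3.01, 3.14, 3.14, 3.14].

## Interface

Orientations are given as a unit quaternion [w, x, y, z].
In Python, from station import sense, grab_frame, camera_model, close_job, spot_in, masks_of gives the robot as it stands.
- The arm moves only by the tool apply_moves, never from a script. Its arguments are lists of equal length, an entry for each row: "jaw": the opening, from 0 (shut) to 1 (fully open); "translation": the shift along the tool's x, y, z in units of 25 mm (1.0 is 25 mm), a list of three; "yaw": the turn about the tool's y in rad. In form: {"jaw": [jaw, ...], "translation": [[x, y, z], ...], "yaw": [yaw, ...]}. A call has 1 to 20 rows; each row is the pose to reach, as a shift and turn from the pose commanded when the call began, along the tool's axes at that moment; what a row does not reach only later rows make up. A row lasts 1/12 s, in which the tool goes at most 41.7 mm and 7.16 degrees, less where a joint would pass 70% of its speed; a pose out of reach is approached as far as the arm can. A call with a gripper value outside its range is refused whole. The fingers move at their own pace and stop on an object; "squeeze" is the grip in N (left out, the last holds). Time passes only in rows, so rows that repeat a pose let the fingers close. It gives the time, the measured TCP pose, the force and the opening at its end, in the units of the state.
- sense(): the state, without advancing time (a new reading comes with each control period).
- grab_frame(name): name is "side" or "top"; returns (picture, depth): 384x512x3 uint8, blue, green, red; 384x512 float32, m along the optical axis (not along the pixel's ray), 0 where there is no reading.
- camera_model(name): a dict with "fx", "fy", "cx", "cy" (pixels), "distortion" ([k1, k2, p1, p2, k3] as OpenCV has them; the pictures are not rectified), "xyz" and "rotation" of the camera in the world. Camera axes: x right, y down, z forward; pixel columns grow to the right and rows downward; lengths in m; the calibration is good to about 2 mm. A picture is of the moment at which its call begins. camera_model takes no time and is no camera call.
- close_job(): hands the job in, once; it reports no verdict.
Trained networks look in the newest picture that a camera, given by its name, has taken for a name from the list of things; names that differ only in an ending like _2 or _b are one class to them, and where a whole thing is asked for, a point or a joint stands for the part that bears it (a point fixed in the world has none). Each returns a list of dicts, best first, with "score" (0 to 1); they miss things now and then, are a little off and sometimes report something else, mostly with a low value. They report only what shows in the picture. A call takes as long as a camera call. They do not tell look-alikes from the thing itself.
- spot_in(camera, name): "at" ([x, y, z] in m, in world coordinates, good to about 4 mm: the middle of the surface that is visible of it).
- masks_of(camera, name): "region" (384x512 bool, what is visible of it).
The state is a dict: "time_s": time; "q": joint angles; "qd": joint speeds; "effort": joint torques, N m; "ee_pos": TCP position; "tool_rot": TCP orientation; "wrist_force": force on the tool from outside, world axes, zero at the start; "wrist_torque": the same for the moment, N m; "gripper_width": finger opening in m.
Only numpy, scipy, OpenCV 4.12 (cv2) and the standard library are available. Lean on these libraries where they do the work, as an engineer would, in place of code of your own. Each camera call takes 0.05 s, during which the arm holds its last target.

## Working session

There is one attempt and no reset: what is moved stays moved. The work goes in short steps, Python scripts to look and compute and a tool call to move; the robot and the scene stay as the last step left them, time stands still between calls to the robot, and variables do not carry over. Pictures are saved under pics/ and viewed, and the job is handed in when it is done.

Besides the shell and the picture viewer there is one more tool, called after "Request:" by a JSON object that holds its "name" and its "arguments", one argument or row to a line. apply_moves: Moves the arm, as the interface text tells. Its arguments: {"type":"object","properties":{"jaw":{"type":"array","items":{"type":"number"}},"translation":{"type":"array","items":{"type":"array","items":{"type":"number"}}},"yaw":{"type":"array","items":{"type":"number"}},"squeeze":{"type":"number"}},"required":["jaw","translation","yaw"]}

```bash
ls; mkdir -p pics; python3 - <<'E'
from station import *
import cv2,json
s=sense(); print(s)
for n in("side","top"):
    p,d=grab_frame(n); cv2.imwrite(f"pics/{n}0.png",p); print(n,camera_model(n))
E
```

```text
pics
{'time_s': 0.0, 'q': array([-1.41433565e+00,  5.28646422e-02,  1.40172914e+00,  5.26420060e-06,
        1.68855655e+00, -7.03062987e-02]), 'qd': array([ 0.00090317,  0.00146348, -0.00230097, -0.00123107,  0.00016914,
        0.000504  ]), 'effort': array([-3.24935827e-04, -3.81670332e+01, -3.60191274e+01, -8.96915276e-05,
        6.16205216e-03, -3.28402530e-05]), 'ee_pos': array([ 0.11801562, -0.51130231,  0.25245556]), 'tool_rot': array([ 0.55373346, -0.55298616,  0.44062341, -0.43981425]), 'wrist_force': array([-0.00663129,  0.59198856,  0.38548928]), 'wrist_torque': array([ 0.00881772, -0.01709344, -0.01728973]), 'gripper_width': 0.08523023801920432}
side {'fx': 386.07284903107717, 'fy': 386.07284903107717, 'cx': 253.04444149811255, 'cy': 188.84960415288785, 'distortion': array([-0.02628786,  0.        ,  0.        ,  0.        ,  0.        ]), 'xyz': array([ 0.46693209, -0.46277291,  0.6893624 ]), 'rotation': array([-0.40352861,  0.91429322, -0.03010758,  0.01805837])}
top {'fx': 355.9269263725605, 'fy': 355.9269263725605, 'cx': 260.44721980497917, 'cy': 197.76032575672446, 'distortion': array([-0.07049131,  0.        ,  0.        ,  0.        ,  0.        ]), 'xyz': array([0.48471675, 0.25876119, 1.07046024]), 'rotation': array([ 0.02681288, -0.69686966,  0.71643769, -0.01925565])}
```

View pics/top0.png

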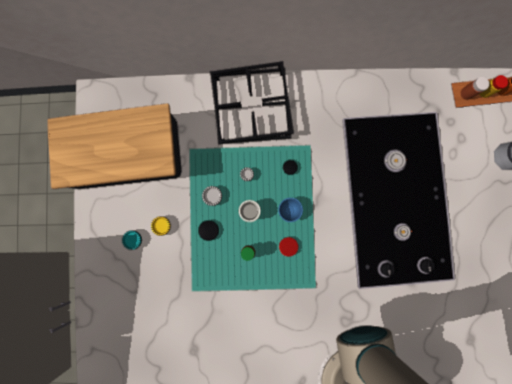

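View pics/side0.png

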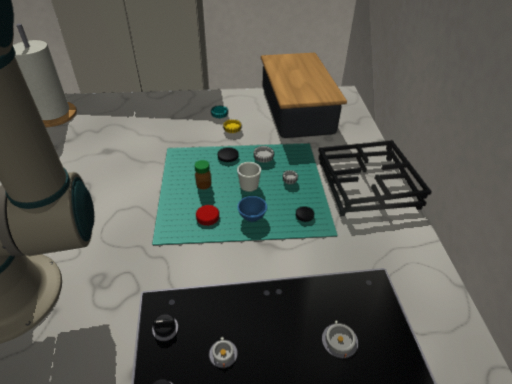

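```bash
cat > h.py <<'E'
import numpy as np, cv2
from station import *
from scipy.spatial.transform import Rotation as R
def rot(q): return R.from_quat([q[1],q[2],q[3],q[0]]).as_matrix()
def cam(n):
    m=camera_model(n); K=np.array([[m['fx'],0,m['cx']],[0,m['fy'],m['cy']],[0,0,1]]); return K,m['distortion'],np.array(m['xyz']),rot(m['rotation'])
def ray(n,uv):
    K,D,c,M=cam(n); p=cv2.undistortPoints(np.array(uv,float).reshape(1,1,2),K,D)[0,0]
    return c,M@np.array([p[0],p[1],1.])
def atz(n,uv,z):
    c,r=ray(n,uv); return c+r*(z-c[2])/r[2]
def proj(n,P):
    K,D,c,M=cam(n); rv=cv2.Rodrigues(M.T)[0]; return cv2.projectPoints(np.array(P,float).reshape(-1,3),rv,-M.T@c,K,D)[0].reshape(-1,2)
def tri(uv1,uv2,n1="top",n2="side"):
    c1,r1=ray(n1,uv1);c2,r2=ray(n2,uv2)
    r1/=np.linalg.norm(r1);r2/=np.linalg.norm(r2)
    A=np.stack([r1,-r2],1);t=np.linalg.lstsq(A,c2-c1,rcond=None)[0]
    a=c1+t[0]*r1;b=c2+t[1]*r2
    return (a+b)/2,np.linalg.norm(a-b)
def go(P):
    "translation units for tool to world P (from measured)"
    s=sense(); M=rot(s['tool_rot']); return (M.T@(np.array(P)-s['ee_pos'])/0.025).round(3)
E
python3 - <<'E'
from h import *
print(rot(sense()['tool_rot']).round(3))
im={n:grab_frame(n) for n in("top","side")}
import pickle
res={}
for k in["base_large","base_small","crown_large","crown_small","cap_large","cap_small"]:
    for n in("top","side"):
        ms=masks_of(n,k); sp=spot_in(n,k)
        for m in ms[:4]:
            g=m['region']; v,u=np.nonzero(g)
            if len(u)==0: continue
            d=im[n][1][g]; d=d[d>0]
            print(k,n,'mask',round(m['score'],2),(u.mean().round(1),v.mean().round(1)),'bbox',u.min(),u.max(),v.min(),v.max(),len(u), atz(n,((u.min()+u.max())/2,(v.min()+v.max())/2),.02).round(3), 'd',np.percentile(d,[5,50]).round(3) if len(d) else None)
        for m in sp[:4]: print(k,n,'spot',round(m['score'],2),np.round(m['at'],3), proj(n,m['at']).round(0)[0])
        res[k,n]=(ms,sp)
pickle.dump((im,res),open('r0.pkl','wb'))
print(sense()['time_s'])
E
```

```text
[[ 0.225 -0.     0.974]
 [-0.974  0.001  0.225]
 [-0.001 -1.     0.   ]]
base_large top mask 0.8 (np.float64(394.9), np.float64(160.8)) bbox 385 405 150 171 355 [ 0.654 -0.137  0.02 ] d [1.051 1.062]
base_large top spot 0.94 [ 0.649 -0.133  0.013] [393. 163.]
base_large top spot 0.57 [0.397 0.307 0.075] [248. 253.]
base_large side mask 0.69 (np.float64(339.4), np.float64(340.2)) bbox 322 357 322 356 948 [ 0.652 -0.144  0.02 ] d [0.682 0.702]
base_large side spot 0.68 [ 0.44  -0.153  0.014] [222. 353.]
base_large side spot 0.66 [ 0.656 -0.148  0.013] [341. 343.]
base_small top mask 0.61 (np.float64(402.3), np.float64(231.5)) bbox 395 410 224 239 211 [ 0.442 -0.149  0.02 ] d [1.037 1.048]
base_small top mask 0.29 (np.float64(247.4), np.float64(251.9)) bbox 240 255 244 260 212 [0.395 0.311 0.02 ] d [0.986 0.99 ]
base_small top spot 0.79 [ 0.438 -0.147  0.007] [400. 233.]
base_small side mask 0.77 (np.float64(223.1), np.float64(353.3)) bbox 210 236 340 365 518 [ 0.441 -0.154  0.02 ] d [0.666 0.682]
base_small side spot 0.9 [ 0.442 -0.155  0.013] [224. 355.]
crown_large top mask 0.89 (np.
[... 1354 characters left out ...]
9 [0.621 0.306 0.022] [289. 177.]
cap_large top mask 0.9 (np.float64(208.0), np.float64(229.8)) bbox 199 217 220 240 309 [0.462 0.426 0.02 ] d [1.046 1.049]
cap_large top spot 0.7 [0.462 0.425 0.018] [209. 230.]
cap_large side mask 0.7 (np.float64(228.1), np.float64(154.4)) bbox 219 237 148 161 219 [0.463 0.419 0.02 ] d [1.087 1.099]
cap_large side spot 0.57 [0.462 0.418 0.019] [228. 155.]
cap_small top mask 0.49 (np.float64(289.6), np.float64(166.2)) bbox 282 297 159 174 195 [0.644 0.18  0.02 ] d [1.056 1.059]
cap_small top spot 0.6 [0.64  0.179 0.02 ] [290. 168.]
cap_small side mask 0.68 (np.float64(304.7), np.float64(213.2)) bbox 297 312 207 220 184 [0.642 0.174 0.02 ] d [0.921 0.931]
1.4
```

```bash
python3 - <<'E'
import cv2,numpy as np
t=cv2.imread('pics/top0.png');s=cv2.imread('pics/side0.png')
a=cv2.resize(t[140:300,110:330],None,fx=3.6,fy=3.6,interpolation=cv2.INTER_CUBIC)
b=cv2.resize(s[95:245,150:340],None,fx=4,fy=4,interpolation=cv2.INTER_CUBIC)
cv2.imwrite('pics/cropA.png',a);cv2.imwrite('pics/cropB.png',b)
E
```

```text
(no output)
```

View pics/cropA.png

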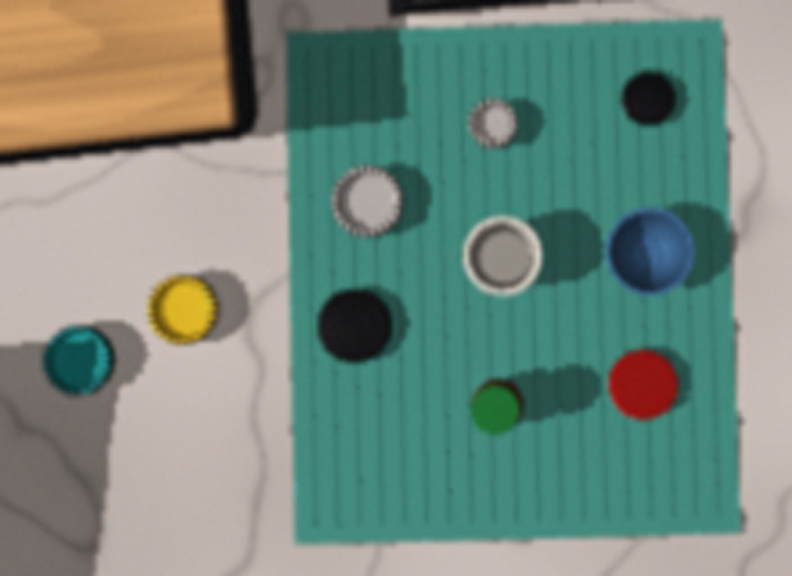

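View pics/cropB.png

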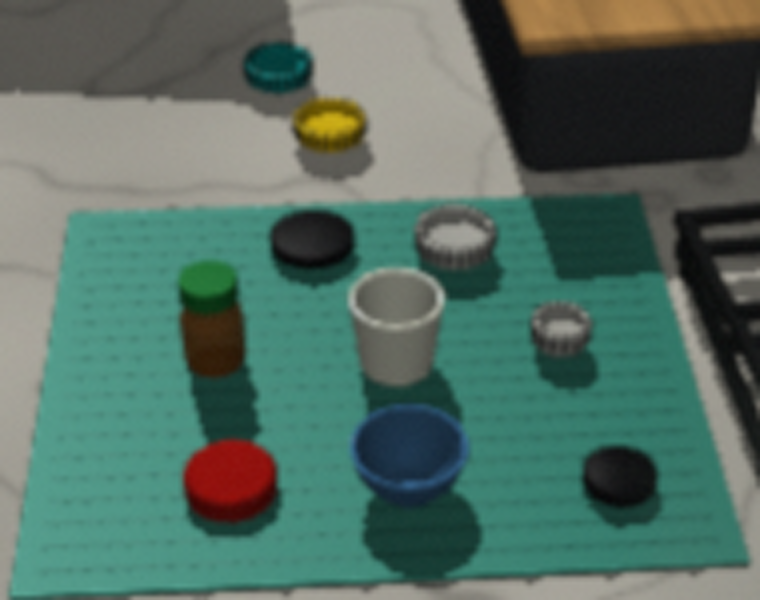

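```bash
cat >> h.py <<'E'
from scipy.optimize import least_squares
SH={'base_large':[(27,0),(27,14)],'base_small':[(19,0),(19,14)],
'crown_large':[(16,0),(16,9),(29,9),(29,25)],'crown_small':[(9.5,0),(9.5,9),(20,9),(20,25)],
'cap_large':[(18,0),(18,5),(31,5),(31,12.8),(28,15)],'cap_small':[(10,0),(10,5),(23,5),(23,12.8),(20,15)]}
def hull(n,k,o):
    a=np.linspace(0,2*np.pi,60,endpoint=False)
    P=np.concatenate([np.stack([r/1e3*np.cos(a),r/1e3*np.sin(a),0*a+z/1e3],1) for r,z in SH[k]])+o
    return cv2.convexHull(proj(n,P).astype(np.float32))[:,0]
def feat_h(h):
    m=cv2.moments(h.reshape(-1,1,2).astype(np.float32)); return np.array([m['m10']/m['m00'],m['m01']/m['m00']]),m['m00']
def feat_m(g):
    c=max(cv2.findContours(g.astype(np.uint8),cv2.RETR_EXTERNAL,cv2.CHAIN_APPROX_NONE)[0],key=cv2.contourArea)
    f=np.zeros(g.shape,np.uint8);cv2.fillPoly(f,[cv2.convexHull(c)],1);v,u=np.nonzero(f);return np.array([u.mean(),v.mean()]),len(u)
def fit(k,gs,z=None):
    "gs: {cam:mask}"
    obs={n:feat_m(g)[0] for n,g in gs.items()}
    f=lambda p:np.concatenate([feat_h(hull(n,k,[p[0],p[1],p[2] if z is None else z]))[0]-o for n,o in obs.items()])
    n0=list(obs)[0];p0=atz(n0,obs[n0],.015)
    r=least_squares(f,p0 if z is None else p0[:2]); return r.x,r.fun
E
python3 - <<'E'
from h import *
import pickle
im,res=pickle.load(open('r0.pkl','rb'))
pick={('crown_large','top'):1,('crown_large','side'):1}
for k in SH:
    gs={n:res[k,n][0][pick.get((k,n),0)]['region'] for n in('top','side')}
    z=.008 if 'base' in k else .004
    a=fit(k,gs);print(k,'free',a[0].round(4),a[1].round(2))
    b=fit(k,gs,z)
    print('  fixz',b[0].round(4),b[1].round(2), 'area ratio',[round(feat_m(gs[n])[1]/feat_h(hull(n,k,[*b[0],z]))[1],2) for n in gs],'top',fit(k,{'top':gs['top']},z)[0].round(4),'side',fit(k,{'side':gs['side']},z)[0].round(4))
E
```

```text
base_large free [ 0.6544 -0.1402  0.0034] [-0.02  0.1   0.07 -0.  ]
  fixz [ 0.6534 -0.1414] [ 0.92  0.17  0.08 -0.57] area ratio [1.3, 1.26] top [ 0.654  -0.1386] side [ 0.653  -0.1424]
base_small free [ 0.4411 -0.1515  0.0039] [ 0.01  0.06  0.04 -0.01]
  fixz [ 0.4413 -0.1525] [ 0.84  0.05  0.02 -0.51] area ratio [1.44, 1.24] top [ 0.4415 -0.1499] side [ 0.4412 -0.1534]
crown_large free [0.5644 0.4125 0.0072] [-0.01 -0.06 -0.06  0.  ]
  fixz [0.5648 0.414 ] [-0.35 -0.11  0.    0.58] area ratio [1.06, 0.98] top [0.5645 0.4129] side [0.5651 0.4167]
crown_small free [0.6255 0.3089 0.0063] [0.   0.16 0.09 0.01]
  fixz [0.626  0.3099] [-0.32  0.13  0.12  0.42] area ratio [1.04, 0.89] top [0.6263 0.309 ] side [0.6259 0.3117]
cap_large free [0.463  0.4273 0.005 ] [ 0. -0. -0.  0.]
  fixz [0.463  0.4278] [-0.1  -0.   -0.    0.19] area ratio [0.91, 0.84] top [0.4629 0.4275] side [0.463  0.4287]
cap_small free [0.6445 0.18   0.0059] [-0.1   0.41  0.35 -0.02]
  fixz [0.6448 0.1806] [-0.33  0.42  0.35  0.33] area ratio [1.05, 0.77] top [0.646  0.1795] side [0.6441 0.1817]
```

```bash
python3 - <<'E'
from h import *
t=cv2.imread('pics/top0.png');s=cv2.imread('pics/side0.png')
def draw(n,I,k,o,r):
    S=8;h=hull(n,k,o)
    u0,v0=(h.mean(0)-r).astype(int)
    c=cv2.resize(I[v0:v0+2*r,u0:u0+2*r],None,fx=380/(2*r),fy=380/(2*r),interpolation=cv2.INTER_CUBIC);S=380/(2*r)
    a=np.linspace(0,2*np.pi,60)
    r_=21 if 'large' in k else 14
    for rr,zz in((SH[k][0][0],14),(SH[k][0][0],0),(r_,14)):
        q=proj(n,np.stack([rr/1e3*np.cos(a),rr/1e3*np.sin(a),0*a+zz/1e3],1)+o)
        cv2.polylines(c,[(((q-[u0,v0]+.5)*S)).astype(int)],True,(0,255,0) if zz else (255,0,255),1)
    return c
o={'base_large':[.6534,-.1414,.008],'base_small':[.4413,-.1525,.008]}
cv2.imwrite('pics/b1.png',np.vstack([np.hstack([draw('top',t,k,o[k],20),draw('side',s,k,o[k],28)]) for k in o])[:, :])
E
python3 -c "
import cv2;i=cv2.imread('pics/b1.png');cv2.imwrite('pics/b1.png',cv2.resize(i,(600,600)))"
```

```text
(no output)
```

View pics/b1.png

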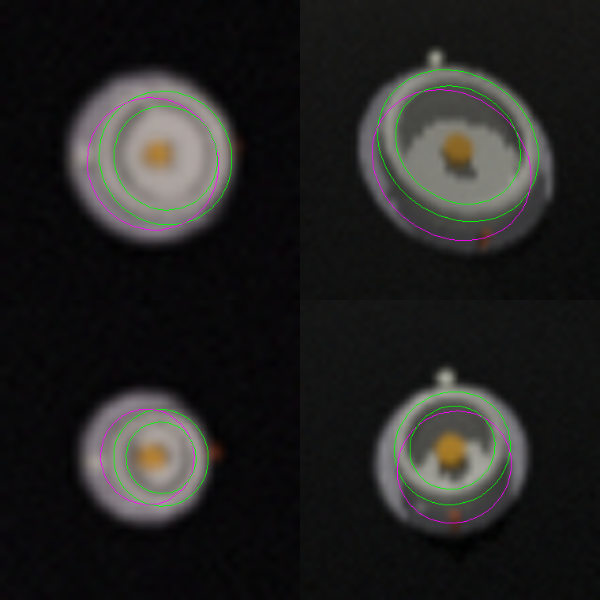

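```bash
cat >> h.py <<'E'
SH['base_large']=[(33,0),(33,3),(27,14)];SH['base_small']=[(25,0),(25,3),(19,14)]
def brass(I,n,c,r):
    u,v=int(c[0]),int(c[1]);w=I[v-r:v+r+1,u-r:u+r+1].astype(float)
    s=np.clip(w[:,:,2]-w[:,:,0]-25,0,None)*(w[:,:,1]>w[:,:,2]*.5);yy,xx=np.mgrid[v-r:v+r+1,u-r:u+r+1]
    return np.array([(s*xx).sum(),(s*yy).sum()])/s.sum()
E
python3 - <<'E'
from h import *
import pickle
im,res=pickle.load(open('r0.pkl','rb'))
for k in ('base_large','base_small'):
    gs={n:res[k,n][0][0]['region'] for n in('top','side')}
    print(k,fit(k,gs)[0].round(4),fit(k,gs,.008)[0].round(4),[fit(k,{n:gs[n]},.008)[0].round(4) for n in gs])
    b={n:brass(im[n][0],n,feat_m(gs[n])[0],6) for n in gs};print(b,tri(b['top'],b['side']),[atz(n,b[n],.016).round(4) for n in b])
    d={n:im[n][1] for n in gs}
    # height from depth: rim points
    for n in gs:
        v,u=np.nonzero(gs[n]);K,D,c,M=cam(n)
        p=cv2.undistortPoints(np.stack([u,v],1).astype(float).reshape(-1,1,2),K,D)[:,0]
        dd=d[n][v,u];P=c+(np.c_[p,np.ones(len(p))]*dd[:,None])@M.T;P=P[dd>0];q=P[P[:,2]>.018]
        print(n,'z pct',np.percentile(P[:,2],[5,50,95]).round(4),'rim bbox centre',(q[:,:2].min(0)+q[:,:2].max(0))/2,np.ptp(q[:,:2],axis=0),len(q))
E
```

```text
base_large [ 0.6543 -0.1402  0.0096] [ 0.6546 -0.1398] [array([ 0.655 , -0.1408]), array([ 0.6546, -0.1394])]
{'top': array([395.58510638, 160.04255319]), 'side': array([340.07676204, 338.28401954])} (array([ 0.65536407, -0.14047323,  0.01621498]), np.float64(0.0011975722026106872)) [array([ 0.656 , -0.1407,  0.016 ]), array([ 0.6548, -0.1404,  0.016 ])]
top z pct [0.0079 0.0133 0.0244] rim bbox centre [ 0.65384768 -0.1388557 ] [0.05228269 0.0532562 ] 111
side z pct [0.0084 0.0121 0.023 ] rim bbox centre [ 0.65419114 -0.14068673] [0.05350115 0.06234941] 295
base_small [ 0.4412 -0.1514  0.01  ] [ 0.441  -0.1509] [array([ 0.4413, -0.1522]), array([ 0.441 , -0.1505])]
{'top': array([402.73490814, 231.49475066]), 'side': array([222.60475968, 351.51189921])} (array([ 0.44089989, -0.15089487,  0.0164547 ]), np.float64(0.0009017585247867749)) [array([ 0.4413, -0.1511,  0.016 ]), array([ 0.4404, -0.1507,  0.016 ])]
top z pct [0.0077 0.0138 0.0243] rim bbox centre [ 0.44020218 -0.14695939] [0.03571033 0.0415715 ] 75
side z pct [0.0084 0.013  0.0231] rim bbox centre [ 0.44138569 -0.15215991] [0.03543441 0.04385834] 181
```

Crown_large candidates in the top view are silver (212,195), yellow (161,226) and turquoise (131,240). The silver one on the mat fits the description, and the crop shows its slotted ring. I'll start there.

```bash
cat >> h.py <<'E'
def wp(*Ps):
    for P in Ps: print(P,go(P).tolist())
E
python3 -c "
from h import *
wp([.46,-.18,.25],[.565,.1,.2],[.565,.413,.12])"
```

```text
[0.46, -0.18, 0.25] [-9.847, 0.132, 16.309]
[0.565, 0.1, 0.2] [-19.816, 2.131, 22.92]
[0.565, 0.413, 0.12] [-32.015, 5.33, 25.735]
```

Request:
{"name": "apply_moves", "arguments": {
  "jaw": [1,1,1,1,1,1,1,1,1,1,1,1,1,1,1,1,1,1,1,1],
  "translation": [
    [-9.85,0.13,16.31],
    [-9.85,0.13,16.31],
    [-9.85,0.13,16.31],
    [-9.85,0.13,16.31],
    [-9.85,0.13,16.31],
    [-9.85,0.13,16.31],
    [-9.85,0.13,16.31],
    [-9.85,0.13,16.31],
    [-9.85,0.13,16.31],
    [-9.85,0.13,16.31],
    [-9.85,0.13,16.31],
    [-9.85,0.13,16.31],
    [-19.82,2.13,22.92],
    [-19.82,2.13,22.92],
    [-19.82,2.13,22.92],
    [-19.82,2.13,22.92],
    [-19.82,2.13,22.92],
    [-19.82,2.13,22.92],
    [-19.82,2.13,22.92],
    [-19.82,2.13,22.92]
  ],
  "yaw": [0,0,0,0,0,0,0,0,0,0,0,0,0,0,0,0,0,0,0,0],
  "squeeze": 40
}}

```text
time_s: 3.07
ee_pos: [0.5652, 0.105, 0.1983]
tool_rot: [-0.554, 0.554, -0.44, 0.438]
wrist_force: [0.2, -0.2, -0.4]
gripper_width: 0.0853
```

```bash
python3 -c "
from h import *
print(sense()['q'],rot(sense()['tool_rot']).round(3))
wp([.565,.413,.10],[.565,.413,.05],[.565,.413,.026])"
```

```text
[1.18780731e-01 2.15642391e-01 1.33144476e+00 1.46821336e-03
 1.59615646e+00 1.45845295e+00] [[ 0.229 -0.002  0.973]
 [-0.973  0.001  0.229]
 [-0.002 -1.    -0.001]]
[0.565, 0.413, 0.1] [-11.988, 3.948, 2.82]
[0.565, 0.413, 0.05] [-11.985, 5.948, 2.823]
[0.565, 0.413, 0.026] [-11.983, 6.908, 2.825]
```

Request:
{"name": "apply_moves", "arguments": {
  "jaw": [1,1,1,1,1,1,1,1,1,1,1,1,1],
  "translation": [
    [-11.99,3.95,2.82],
    [-11.99,3.95,2.82],
    [-11.99,3.95,2.82],
    [-11.99,3.95,2.82],
    [-11.99,3.95,2.82],
    [-11.99,3.95,2.82],
    [-11.99,3.95,2.82],
    [-11.99,3.95,2.82],
    [-11.99,3.95,2.82],
    [-11.99,3.95,2.82],
    [-11.99,5.15,2.82],
    [-11.99,5.15,2.82],
    [-11.99,5.15,2.82]
  ],
  "yaw": [0,0,0,0,0,0,0,0,0,0,0,0,0]
}}

```text
time_s: 4.15
ee_pos: [0.5659, 0.4061, 0.0701]
tool_rot: [-0.552, 0.554, -0.441, 0.44]
wrist_force: [-0.3, -0.7, -0.4]
gripper_width: 0.0854
```

```bash
python3 -c "
from h import *
print(sense()['q'],rot(sense()['tool_rot']).round(3))
wp([.565,.413,.026])
a,_=grab_frame('top');b,_=grab_frame('side')
cv2.imwrite('pics/g1.png',np.hstack([cv2.resize(a[140:270,150:280],(400,400),interpolation=2),cv2.resize(b[90:220,200:330],(400,400),interpolation=2)]))
"
```

```text
[ 5.69513838e-01  6.53185484e-01  1.02383215e+00 -3.63934179e-04
  1.46844404e+00  1.91512465e+00] [[ 0.223 -0.003  0.975]
 [-0.975 -0.002  0.223]
 [ 0.002 -1.    -0.004]]
[0.565, 0.413, 0.026] [-0.282, 1.761, 0.031]
```

View pics/g1.png

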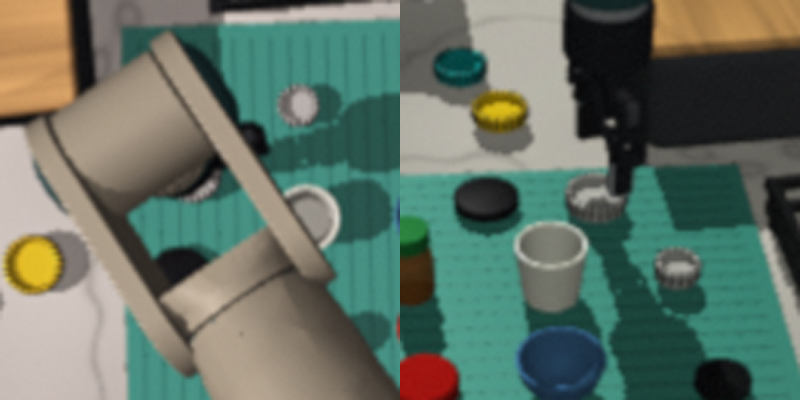

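Request:
{"name": "apply_moves", "arguments": {
  "jaw": [1,1,1,1,1],
  "translation": [
    [-0.28,0,0.03],
    [-0.28,0.9,0.03],
    [-0.28,1.4,0.03],
    [-0.28,1.76,0.03],
    [-0.28,1.76,0.03]
  ],
  "yaw": [0,0,0,0,0]
}}

```text
time_s: 4.67
ee_pos: [0.5642, 0.4142, 0.0244]
tool_rot: [-0.552, 0.555, -0.441, 0.44]
wrist_force: [0.5, -0.3, -0.0]
gripper_width: 0.0852
```

```bash
python3 -c "
from h import *
print(sense()['wrist_force'])
wp([.565,.413,.026])
b,_=grab_frame('side')
cv2.imwrite('pics/g2.png',cv2.resize(b[110:190,220:320],(800,600),interpolation=2))
"
```

```text
[ 0.45155102 -0.29946495 -0.00720583]
[0.565, 0.413, 0.026] [0.053, -0.066, 0.019]
```

View pics/g2.png

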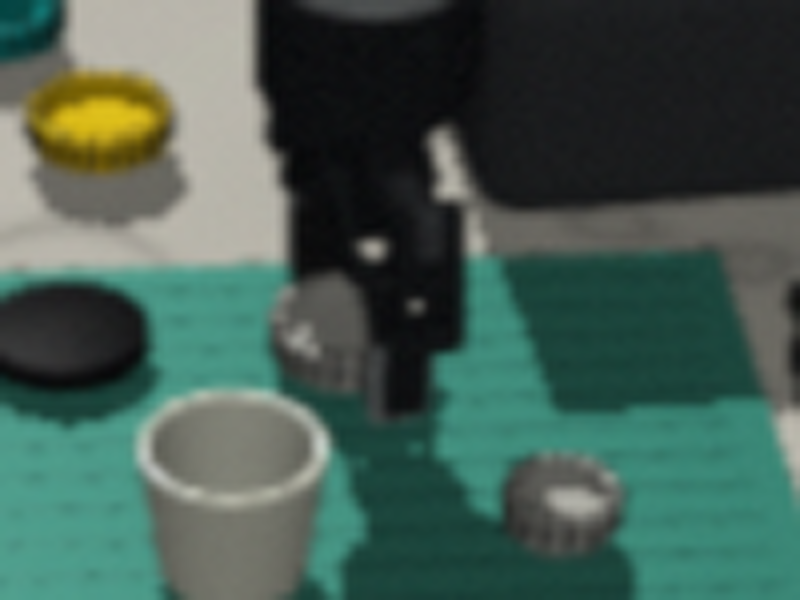

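```bash
python3 -c "
from h import *
s=sense();M=rot(s['tool_rot']);p=s['ee_pos'];print(p)
for P in (p+M@[.0425,.009,0],p+M@[.0425,.009,.011],p+M@[.0425,.009,-.011],[.565,.413,.029]): print((proj('side',P)[0]-[220,110]+.5)*[8,7.5])
"
```

```text
[0.56480361 0.41458494 0.0259123 ]
[392.07718069 407.59468729]
[421.93955425 402.44987282]
[362.07585796 412.76429177]
[355.95713828 317.86315538]
```

Request:
{"name": "apply_moves", "arguments": {
  "jaw": [0.5,0.5,0.5,0.5,0.5,0.5,0.5],
  "translation": [
    [0,0,0],
    [0,0,0],
    [0,0,0],
    [0,0,0],
    [0,0,0],
    [0,0,0],
    [0,0,0]
  ],
  "yaw": [0,0,0,0,0,0,0]
}}

```text
time_s: 5.3
ee_pos: [0.5662, 0.4154, 0.029]
tool_rot: [0.554, -0.552, 0.44, -0.441]
wrist_force: [1.4, -0.3, 5.3]
gripper_width: 0.0565
```

Request:
{"name": "apply_moves", "arguments": {
  "jaw": [0.5,0.5],
  "translation": [
    [0,0,0],
    [0,0,0]
  ],
  "yaw": [0,0]
}}

```text
time_s: 5.47
ee_pos: [0.5662, 0.4153, 0.0289]
tool_rot: [0.554, -0.552, 0.44, -0.441]
wrist_force: [-0.1, -0.2, 6.0]
gripper_width: 0.0564
```

```bash
python3 -c "
from h import *
b,_=grab_frame('side')
cv2.imwrite('pics/g3.png',cv2.resize(b[110:190,220:320],(800,600),interpolation=2))
s=sense();M=rot(s['tool_rot']);p=s['ee_pos'];print(p,s['wrist_force'])
"
```

```text
[0.56621801 0.41536854 0.02899235] [ 0.74331119 -0.68725757  6.55068316]
```

View pics/g3.png

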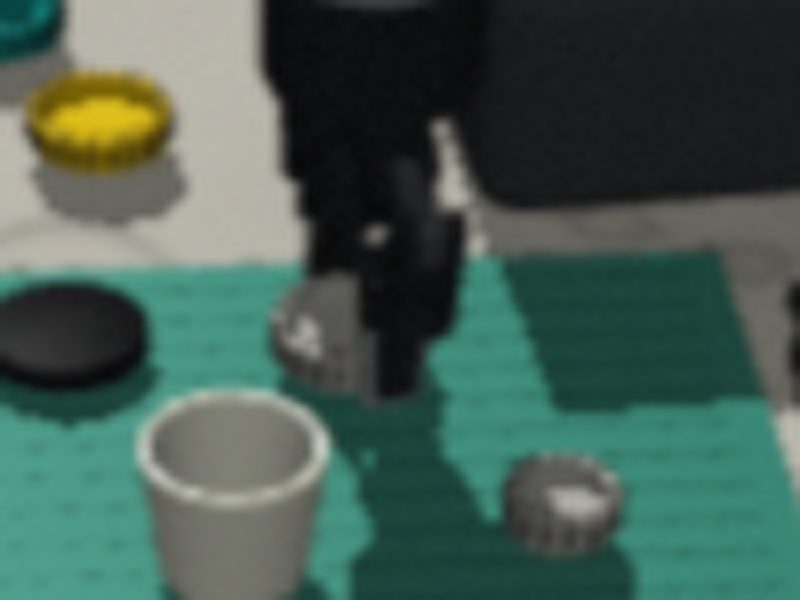

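```bash
python3 -c "
from h import *
wp([.566,.415,.13],[.6565,-.14,.13])"
```

```text
[0.566, 0.415, 0.13] [0.009, -4.04, -0.001]
[0.6565, -0.14, 0.13] [22.455, -4.062, -1.464]
```

Request:
{"name": "apply_moves", "arguments": {
  "jaw": [0.5,0.5,0.5,0.5,0.5,0.5,0.5,0.5,0.5,0.5,0.5,0.5,0.5,0.5,0.5,0.5,0.5,0.5,0.5,0.5],
  "translation": [
    [0,-0.8,0],
    [0,-2.4,0],
    [0,-4.1,0],
    [0,-4.1,0],
    [22.45,-4.15,-1.46],
    [22.45,-4.15,-1.46],
    [22.45,-4.15,-1.46],
    [22.45,-4.15,-1.46],
    [22.45,-4.15,-1.46],
    [22.45,-4.15,-1.46],
    [22.45,-4.15,-1.46],
    [22.45,-4.15,-1.46],
    [22.45,-4.15,-1.46],
    [22.45,-4.15,-1.46],
    [22.45,-4.15,-1.46],
    [22.45,-4.15,-1.46],
    [22.45,-4.15,-1.46],
    [22.45,-4.15,-1.46],
    [22.45,-4.15,-1.46],
    [22.45,-4.15,-1.46]
  ],
  "yaw": [0,0,0,0,0,0,0,0,0,0,0,0,0,0,0,0,0,0,0,0]
}}

```text
time_s: 7.18
ee_pos: [0.6557, -0.1413, 0.1303]
tool_rot: [-0.553, 0.553, -0.441, 0.441]
wrist_force: [0.2, 0.4, -1.3]
gripper_width: 0.0564
```

```bash
python3 -c "
from h import *
b,_=grab_frame('side');a,_=grab_frame('top')
cv2.imwrite('pics/g4.png',np.hstack([cv2.resize(a[110:220,340:450],(400,400),interpolation=2),cv2.resize(b[220:380,260:420],(400,400),interpolation=2)]))
s=sense();print(s['ee_pos'],s['wrist_force'],s['gripper_width'])
wp([.6565,-.14,.08])
"
```

```text
[ 0.65592895 -0.13907719  0.13060678] [-0.09341732  0.15022874 -1.09739545] 0.055936146639443615
[0.6565, -0.14, 0.08] [0.043, 2.024, 0.015]
```

View pics/g4.png

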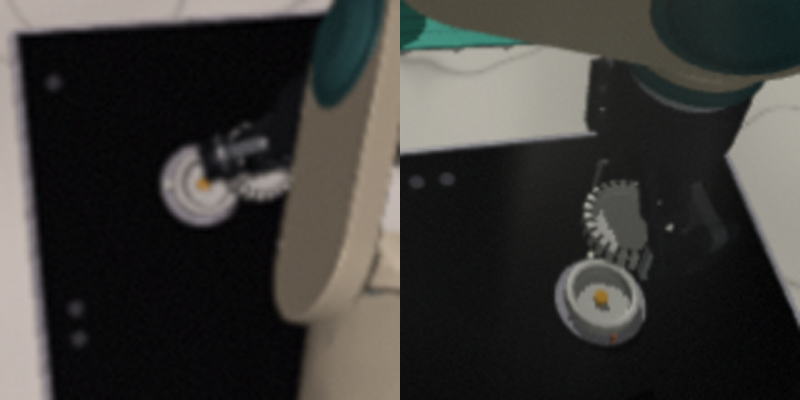

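Request:
{"name": "apply_moves", "arguments": {
  "jaw": [0.5,0.5,0.5,0.5,0.5],
  "translation": [
    [0.04,1.4,0.02],
    [0.04,2.82,0.02],
    [0.04,2.82,0.02],
    [0.04,2.82,0.02],
    [0.04,2.82,0.02]
  ],
  "yaw": [0,0,0,0,0]
}}

```text
time_s: 7.7
ee_pos: [0.6577, -0.1402, 0.0628]
tool_rot: [0.554, -0.553, 0.439, -0.441]
wrist_force: [0.8, 0.1, -1.2]
gripper_width: 0.0562
```

```bash
cat >> h.py <<'E'
def ring(c,n,u0,v0,S,o,r,z,col):
    a=np.linspace(0,2*np.pi,90);q=proj(n,np.stack([r*np.cos(a),r*np.sin(a),0*a+z],1)+np.array(o))
    cv2.polylines(c,[((q-[u0,v0]+.5)*S).astype(int)],True,col,1)
E
python3 -c "
from h import *
b,_=grab_frame('side');s=sense();p=s['ee_pos'];M=rot(s['tool_rot']);print(p,s['wrist_force'],s['gripper_width'])
S=10;u0,v0=310,290
c=cv2.resize(b[v0:v0+60,u0:u0+70],None,fx=S,fy=S,interpolation=2)
o=p+M@[0,.025,-.0017]
ring(c,'side',u0,v0,S,o,.029,.025,(0,255,0));ring(c,'side',u0,v0,S,o,.029,.009,(0,255,0));ring(c,'side',u0,v0,S,[.655,-.1405,.008],.033,0,(255,0,255))
ring(c,'side',u0,v0,S,[.655,-.1405,.008],.027,.014,(255,0,255))
cv2.imwrite('pics/g5.png',c)
wp([.6565,-.14,.036])
"
```

```text
[ 0.65825473 -0.14058679  0.06382533] [ 0.58076017 -0.54228277 -0.53803217] 0.05620782208876601
[0.6565, -0.14, 0.036] [-0.041, 1.113, -0.067]
```

View pics/g5.png

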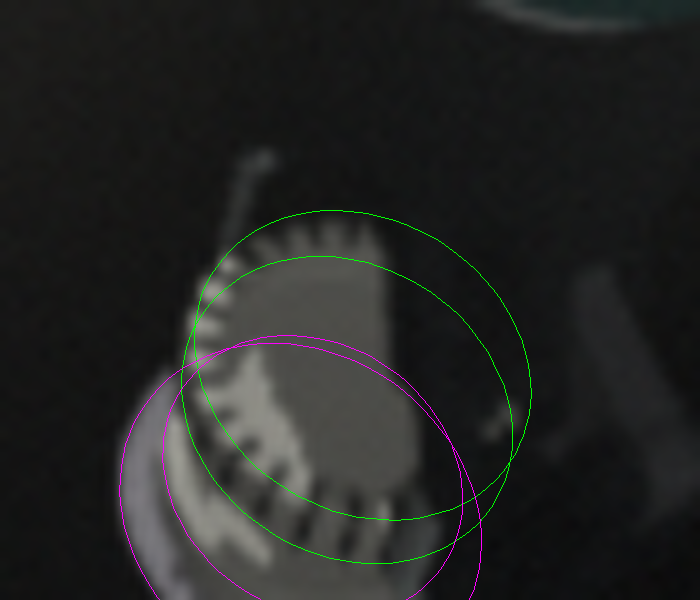

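Request:
{"name": "apply_moves", "arguments": {
  "jaw": [0.5,0.5,0.5,0.5,0.5,0.5],
  "translation": [
    [-0.03,0.3,-0.05],
    [-0.03,0.6,-0.05],
    [-0.03,0.85,-0.05],
    [-0.03,1.0,-0.05],
    [-0.03,1.0,-0.05],
    [-0.03,1.0,-0.05]
  ],
  "yaw": [0,0,0,0,0,0]
}}

```text
time_s: 8.25
ee_pos: [0.6555, -0.1406, 0.0376]
tool_rot: [-0.553, 0.553, -0.44, 0.44]
wrist_force: [-7.4, 2.6, 11.6]
gripper_width: 0.0557
```

```bash
python3 -c "
from h import *
b,_=grab_frame('side');s=sense();p=s['ee_pos'];M=rot(s['tool_rot']);print(p,s['wrist_force'],s['wrist_torque'])
S=10;u0,v0=310,300
c=cv2.resize(b[v0:v0+60,u0:u0+70],None,fx=S,fy=S,interpolation=2)
cv2.imwrite('pics/g6.png',c)
"
```

```text
[ 0.65554024 -0.14060097  0.03760524] [-7.33418257  1.10467003 11.67408434] [ 0.05860693  1.18292639 -0.13642316]
```

View pics/g6.png

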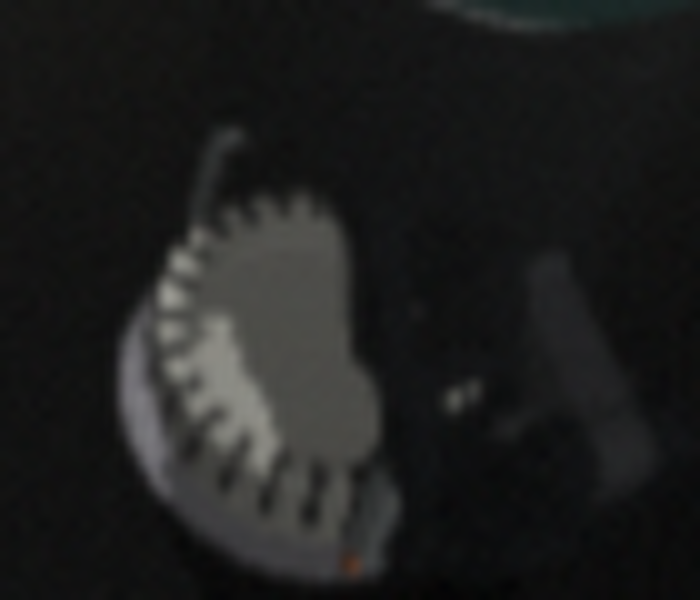

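Request:
{"name": "apply_moves", "arguments": {
  "jaw": [0.5,0.5,1,1,1,1,1],
  "translation": [
    [-0.1,-0.05,-0.1],
    [-0.1,-0.05,-0.1],
    [-0.1,-0.05,-0.1],
    [-0.1,-0.05,-0.1],
    [-0.1,-0.05,-0.1],
    [-0.1,-0.05,-0.1],
    [-0.1,-0.05,-0.1]
  ],
  "yaw": [0,0,0,0,0,0,0]
}}

```text
time_s: 8.88
ee_pos: [0.6522, -0.1386, 0.0363]
tool_rot: [-0.553, 0.554, -0.44, 0.44]
wrist_force: [-0.3, 0.7, 0.2]
gripper_width: 0.0852
```

Request:
{"name": "apply_moves", "arguments": {
  "jaw": [1,1,1,1,1,1,1,1,1,1,1,1,1,1],
  "translation": [
    [0,-0.8,0],
    [0,-2.4,0],
    [0,-4,0],
    [-4,-4,-2],
    [-10,-4,-3],
    [-10,-4,-3],
    [-10,-4,-3],
    [-10,-4,-3],
    [-10,-4,-3],
    [-10,-4,-3],
    [-10,-4,-3],
    [-10,-4,-3],
    [-10,-4,-3],
    [-10,-4,-3]
  ],
  "yaw": [0,0,0,0,0,0,0,0,0,0,0,0,0,0]
}}

```text
time_s: 10.05
ee_pos: [0.5237, 0.0869, 0.1367]
tool_rot: [-0.553, 0.553, -0.441, 0.441]
wrist_force: [0.0, -0.7, -0.1]
gripper_width: 0.0857
```

```bash
python3 -c "
from h import *
b,_=grab_frame('side');a,_=grab_frame('top');s=sense();p=s['ee_pos'];print(p,s['wrist_force'])
S=10;u0,v0=310,300
c=cv2.resize(b[v0:v0+60,u0:u0+60],None,fx=7,fy=7,interpolation=2)
d=cv2.resize(a[135:185,370:420],(420,420),interpolation=2)
cv2.imwrite('pics/g7.png',np.hstack([c[:420,:370],d]))
cv2.imwrite('pics/g7f.png',a)
"
```

```text
[0.52358026 0.08700897 0.1366115 ] [ 0.1275337  -0.32628862 -0.02476921]
```

View pics/g7.png

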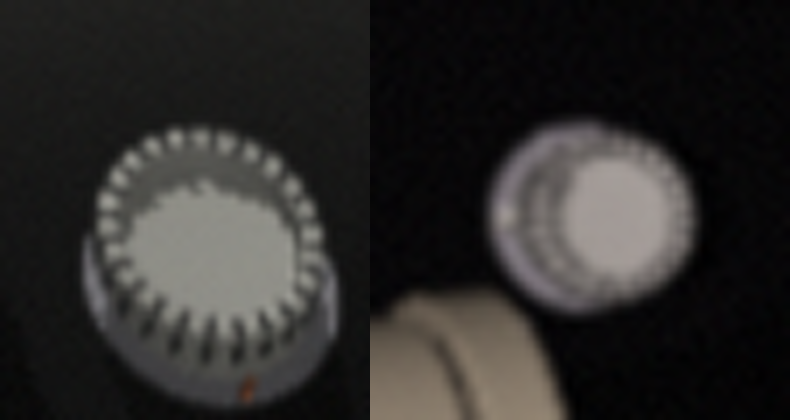

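```bash
cat >> h.py <<'E'
def cloud(n,d,box):
    u0,u1,v0,v1=box;v,u=np.mgrid[v0:v1,u0:u1];u=u.ravel();v=v.ravel();K,D,c,M=cam(n)
    p=cv2.undistortPoints(np.stack([u,v],1).astype(float).reshape(-1,1,2),K,D)[:,0];dd=d[v,u]
    P=c+(np.c_[p,np.ones(len(p))]*dd[:,None])@M.T
    return P[dd>0]
def plane(P,c,r0,r1,lab=''):
    q=P[(np.hypot(*(P[:,:2]-c).T)<r1)&(np.hypot(*(P[:,:2]-c).T)>=r0)]
    A=np.c_[q[:,:2]-c,np.ones(len(q))];w=np.ones(len(q),bool)
    for _ in range(5):
        x=np.linalg.lstsq(A[w],q[w,2],rcond=None)[0];e=q[:,2]-A@x;w=abs(e)<max(.0015,2*np.median(abs(e)))
    print(lab,'z',x[2].round(4),'slope',x[:2].round(3),w.sum(),len(q))
E
python3 - <<'E'
from h import *
for n,box in(('side',(300,380,290,370)),('top',(370,425,135,190))):
    im,d=grab_frame(n);P=cloud(n,d,box)
    plane(P,[.655,-.1405],0,.019,n+' recess')
    g=masks_of(n,'crown_large')
    for m in g:
        f=feat_m(m['region']);
        if box[0]<f[0][0]<box[1] and box[2]<f[0][1]<box[3]: print(n,m['score'],f, fit('crown_large',{n:m['region']},.013))
E
```

```text
side recess z 0.0298 slope [ 0.015 -0.011] 264 336
side 0.72 (array([339.00926999, 334.66280417]), 863) (array([ 0.65052262, -0.13950815]), array([-2.76766229e-07,  1.32843655e-06]))
top recess z 0.0309 slope [0.008 0.02 ] 98 121
top 0.58 (array([397.92792793, 160.5015015 ]), 333) (array([ 0.65213931, -0.14216158]), array([-1.22854129e-06, -6.15318868e-07]))
```

```bash
python3 -c "
from h import *
M=np.array([[.224,0,.974],[-.974,0,.224],[0,-1,0]])
for nm,p,w,row in(('closed',[.5662,.4154,.029],.028,None),('open',[.5648,.4146,.0255],.0425,None)):
  for a in(.005,.01,.015,.02,.025):
    for dz in(-.011,.011): print(nm,a,dz,((proj('side',np.array(p)+M@[w,a,dz])[0]-[220,110]+.5)*[8,7.5]).round(0))
wp([.463,.428,.12],[.463,.428,.06],[.463,.428,.025])
"
```

```text
closed 0.005 -0.011 [353. 373.]
closed 0.005 0.011 [413. 363.]
closed 0.01 -0.011 [353. 384.]
closed 0.01 0.011 [412. 373.]
closed 0.015 -0.011 [353. 394.]
closed 0.015 0.011 [412. 384.]
closed 0.02 -0.011 [352. 405.]
closed 0.02 0.011 [411. 394.]
closed 0.025 -0.011 [352. 415.]
closed 0.025 0.011 [411. 405.]
open 0.005 -0.011 [362. 405.]
open 0.005 0.011 [422. 395.]
open 0.01 -0.011 [362. 416.]
open 0.01 0.011 [422. 405.]
open 0.015 -0.011 [361. 426.]
open 0.015 0.011 [421. 416.]
open 0.02 -0.011 [361. 437.]
open 0.02 0.011 [420. 426.]
open 0.025 -0.011 [361. 447.]
open 0.025 0.011 [420. 437.]
[0.463, 0.428, 0.12] [-13.808, 0.666, 0.7]
[0.463, 0.428, 0.06] [-13.809, 3.066, 0.701]
[0.463, 0.428, 0.025] [-13.809, 4.466, 0.701]
```

Request:
{"name": "apply_moves", "arguments": {
  "jaw": [1,1,1,1,1,1,1,1,1,1,1,1,1,1,1],
  "translation": [
    [-13.81,0.67,0.7],
    [-13.81,0.67,0.7],
    [-13.81,0.67,0.7],
    [-13.81,0.67,0.7],
    [-13.81,0.67,0.7],
    [-13.81,0.67,0.7],
    [-13.81,0.67,0.7],
    [-13.81,0.67,0.7],
    [-13.81,0.67,0.7],
    [-13.81,0.67,0.7],
    [-13.81,2.2,0.7],
    [-13.81,3,0.7],
    [-13.81,3,0.7],
    [-13.81,3,0.7],
    [-13.81,3,0.7]
  ],
  "yaw": [0,0,0,0,0,0,0,0,0,0,0,0,0,0,0]
}}

```text
time_s: 11.6
ee_pos: [0.4637, 0.4282, 0.0637]
tool_rot: [0.554, -0.552, 0.44, -0.441]
wrist_force: [-1.0, -0.0, 0.1]
gripper_width: 0.0852
```

```bash
python3 -c "
from h import *
print(sense()['ee_pos']);wp([.463,.428,.0235])"
```

```text
[0.46371611 0.42817413 0.06373703]
[0.463, 0.428, 0.0235] [0.002, 1.609, -0.033]
```

Request:
{"name": "apply_moves", "arguments": {
  "jaw": [1,1,1,1,1],
  "translation": [
    [0,0.8,-0.03],
    [0,1.3,-0.03],
    [0,1.58,-0.03],
    [0,1.58,-0.03],
    [0,1.58,-0.03]
  ],
  "yaw": [0,0,0,0,0]
}}

```text
time_s: 12.02
ee_pos: [0.4619, 0.4282, 0.0225]
tool_rot: [-0.553, 0.553, -0.44, 0.44]
wrist_force: [0.7, 0.6, -0.6]
gripper_width: 0.0853
```

```bash
python3 -c "
from h import *
b,_=grab_frame('side')
s=sense();print(s['ee_pos'],s['wrist_force'])
cv2.imwrite('pics/h1.png',cv2.resize(b[115:190,180:280],(800,600),interpolation=2))
"
```

```text
[0.46220058 0.42853626 0.02316631] [-0.3894269   0.56192014  0.64718304]
```

View pics/h1.png

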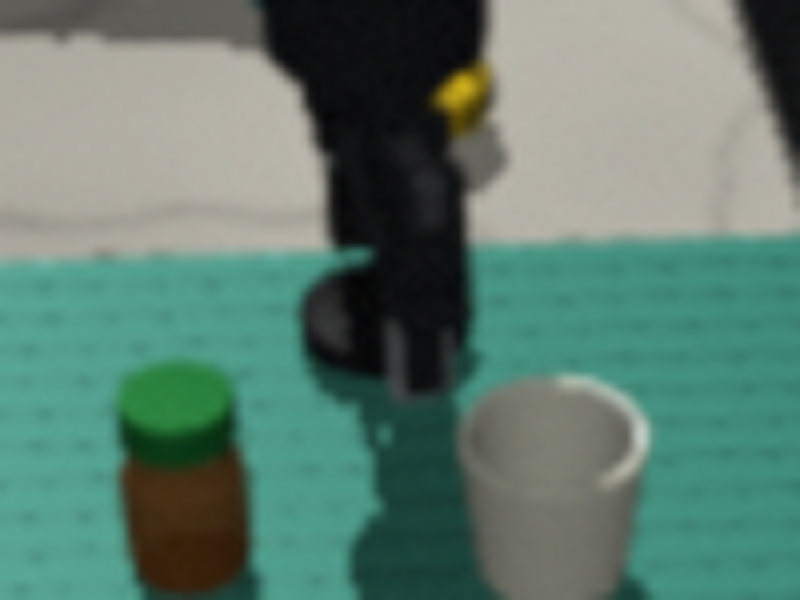

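Request:
{"name": "apply_moves", "arguments": {
  "jaw": [0.5,0.5,0.5,0.5,0.5,0.5,0.5],
  "translation": [
    [0,0,0],
    [0,0,0],
    [0,0,0],
    [0,0,0],
    [0,0,0],
    [0,0,0],
    [0,0,0]
  ],
  "yaw": [0,0,0,0,0,0,0]
}}

```text
time_s: 12.65
ee_pos: [0.4623, 0.4286, 0.0239]
tool_rot: [0.554, -0.553, 0.44, -0.44]
wrist_force: [-1.9, -1.3, 5.5]
gripper_width: 0.0601
```

```bash
python3 -c "
from h import *
s=sense();print(s['ee_pos'],s['wrist_force'])
wp([.463,.428,.14],[.654,-.14,.14])
"
```

```text
[0.46227742 0.42857663 0.02385944] [-1.88455485 -1.30055294  5.48812861]
[0.463, 0.428, 0.14] [0.027, -4.646, 0.03]
[0.654, -0.14, 0.14] [23.883, -4.654, 2.365]
```

Request:
{"name": "apply_moves", "arguments": {
  "jaw": [0.5,0.5,0.5,0.5,0.5,0.5,0.5,0.5,0.5,0.5,0.5,0.5,0.5,0.5,0.5,0.5,0.5,0.5,0.5,0.5],
  "translation": [
    [0,-0.8,0],
    [0,-2.4,0],
    [0,-4,0],
    [0,-4.65,0],
    [23.88,-4.65,2.3],
    [23.88,-4.65,2.3],
    [23.88,-4.65,2.3],
    [23.88,-4.65,2.3],
    [23.88,-4.65,2.3],
    [23.88,-4.65,2.3],
    [23.88,-4.65,2.3],
    [23.88,-4.65,2.3],
    [23.88,-4.65,2.3],
    [23.88,-4.65,2.3],
    [23.88,-4.65,2.3],
    [23.88,-4.65,2.3],
    [23.88,-4.65,2.3],
    [23.88,-4.65,2.3],
    [23.88,-4.65,2.3],
    [23.88,-4.65,2.3]
  ],
  "yaw": [0,0,0,0,0,0,0,0,0,0,0,0,0,0,0,0,0,0,0,0]
}}

```text
time_s: 14.32
ee_pos: [0.6522, -0.1451, 0.138]
tool_rot: [-0.552, 0.553, -0.441, 0.442]
wrist_force: [-0.5, 0.3, -1.7]
gripper_width: 0.0597
```

```bash
python3 -c "
from h import *
s=sense();print(s['ee_pos'],s['wrist_force'],s['gripper_width'])
wp([.652,-.14,.07])
"
```

```text
[ 0.65217912 -0.14508597  0.13802485] [-0.47873789  0.25973593 -1.66555195] 0.05965247488829394
[0.652, -0.14, 0.07] [-0.203, 2.721, 0.039]
```

Request:
{"name": "apply_moves", "arguments": {
  "jaw": [0.5,0.5,0.5,0.5,0.5,0.5],
  "translation": [
    [0,1.2,0],
    [0,2.65,0],
    [0,2.65,0],
    [0,2.65,0],
    [0,2.65,0],
    [0,2.65,0]
  ],
  "yaw": [0,0,0,0,0,0]
}}

```text
time_s: 14.82
ee_pos: [0.6535, -0.1404, 0.0756]
tool_rot: [0.554, -0.553, 0.439, -0.442]
wrist_force: [0.4, 0.7, -0.2]
gripper_width: 0.06
```

```bash
python3 -c "
from h import *
s=sense();print(s['ee_pos'])
b,_=grab_frame('side');s=sense();p=s['ee_pos'];M=rot(s['tool_rot']);print(p,s['wrist_force'],s['gripper_width'])
S=10;u0,v0=305,280
c=cv2.resize(b[v0:v0+60,u0:u0+75],None,fx=S,fy=S,interpolation=2);c=cv2.convertScaleAbs(c,alpha=1.6)
o=p+M@[0,.020,.0005]
ring(c,'side',u0,v0,S,o,.028,.015,(0,255,0));ring(c,'side',u0,v0,S,o,.031,.005,(0,255,0));ring(c,'side',u0,v0,S,[.652,-.1405,.013],.029,.025,(255,0,255))
cv2.imwrite('pics/h2.png',c)
wp([.652,-.14,.052])
"
```

```text
[ 0.65346857 -0.14043245  0.07564652]
[ 0.65344637 -0.14053543  0.07557086] [ 1.2996988  -0.40178453 -0.7969289 ] 0.05994558097439101
[0.652, -0.14, 0.052] [-0.036, 0.943, -0.056]
```

View pics/h2.png

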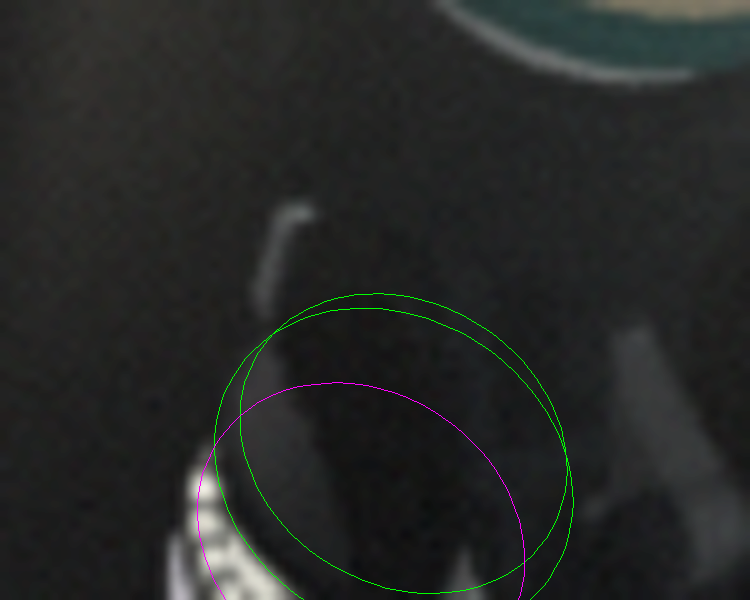

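Request:
{"name": "apply_moves", "arguments": {
  "jaw": [0.5,0.5,0.5,0.5,0.5,0.5],
  "translation": [
    [-0.03,0.3,-0.05],
    [-0.03,0.6,-0.05],
    [-0.03,0.8,-0.05],
    [-0.03,0.94,-0.05],
    [-0.03,0.94,-0.05],
    [-0.03,0.94,-0.05]
  ],
  "yaw": [0,0,0,0,0,0]
}}

```text
time_s: 15.37
ee_pos: [0.6508, -0.14, 0.0523]
tool_rot: [0.553, -0.553, 0.44, -0.44]
wrist_force: [-12.4, 1.6, 19.1]
gripper_width: 0.0601
```

```bash
python3 -c "
from h import *
s=sense();print(s['ee_pos'],s['wrist_force'],s['wrist_torque'],s['gripper_width'])
b,_=grab_frame('side')
c=cv2.resize(b[290:365,300:375],None,fx=8,fy=8,interpolation=2);c=cv2.convertScaleAbs(c,alpha=1.8)
cv2.imwrite('pics/h3.png',c)
"
```

```text
[ 0.65080723 -0.14004077  0.05228485] [-12.40688961   1.63278003  19.07879162] [ 0.75186873  2.02980768 -0.01307943] 0.060065592578963156
```

View pics/h3.png

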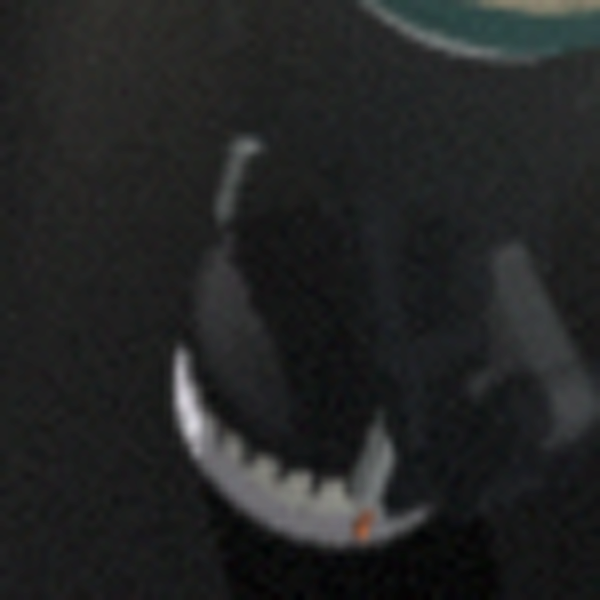

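Request:
{"name": "apply_moves", "arguments": {
  "jaw": [0.5,0.5,1,1,1,1,1],
  "translation": [
    [-0.05,-0.12,0],
    [-0.05,-0.12,0],
    [-0.05,-0.12,0],
    [-0.05,-0.12,0],
    [-0.05,-0.12,0],
    [-0.05,-0.12,0],
    [-0.05,-0.12,0]
  ],
  "yaw": [0,0,0,0,0,0,0]
}}

```text
time_s: 16.0
ee_pos: [0.6503, -0.1388, 0.0514]
tool_rot: [-0.553, 0.553, -0.44, 0.44]
wrist_force: [0.4, -0.3, -0.2]
gripper_width: 0.0853
```

Request:
{"name": "apply_moves", "arguments": {
  "jaw": [1,1,1,1,1,1,1,1,1,1,1,1,1,1],
  "translation": [
    [0,-0.8,0],
    [0,-2.4,0],
    [0,-4,0],
    [-4,-4,-1],
    [-10,-4,-1],
    [-10,-4,-1],
    [-10,-4,-1],
    [-10,-4,-1],
    [-10,-4,-1],
    [-10,-4,-1],
    [-10,-4,-1],
    [-10,-4,-1],
    [-10,-4,-1],
    [-10,-4,-1]
  ],
  "yaw": [0,0,0,0,0,0,0,0,0,0,0,0,0,0]
}}

```text
time_s: 17.17
ee_pos: [0.5702, 0.0977, 0.1516]
tool_rot: [-0.553, 0.553, -0.441, 0.441]
wrist_force: [-0.3, -0.6, -0.2]
gripper_width: 0.0853
```

```bash
python3 - <<'E'
from h import *
print(sense()['ee_pos'])
out=[]
for n,box in(('side',(300,380,280,370)),('top',(370,425,135,190))):
    im,d=grab_frame(n);P=cloud(n,d,box);q=P[(P[:,2]>.04)&(P[:,2]<.06)];print(q[:,:2].mean(0),np.ptp(q[:,:2],axis=0),len(q))
    plane(P,[.652,-.1405],0,.022,n+' cap top')
    out.append(cv2.convertScaleAbs(cv2.resize(im[box[2]:box[3],box[0]:box[1]],(400,400),interpolation=2),alpha=1.8))
cv2.imwrite('pics/h4.png',np.hstack(out))
wp([.626,.31,.12],[.626,.31,.065],[.626,.31,.0285])
E
```

```text
[0.57023295 0.09772148 0.151646  ]
[ 0.6489392  -0.14242573] [0.06204611 0.06123105] 926
side cap top z 0.0478 slope [ 0.001 -0.007] 359 441
[ 0.6501246  -0.13925023] [0.06000508 0.05961144] 351
top cap top z 0.0488 slope [0.021 0.006] 143 169
[0.626, 0.31, 0.12] [-7.771, 1.264, 4.07]
[0.626, 0.31, 0.065] [-7.772, 3.464, 4.07]
[0.626, 0.31, 0.0285] [-7.772, 4.924, 4.07]
```

View pics/h4.png

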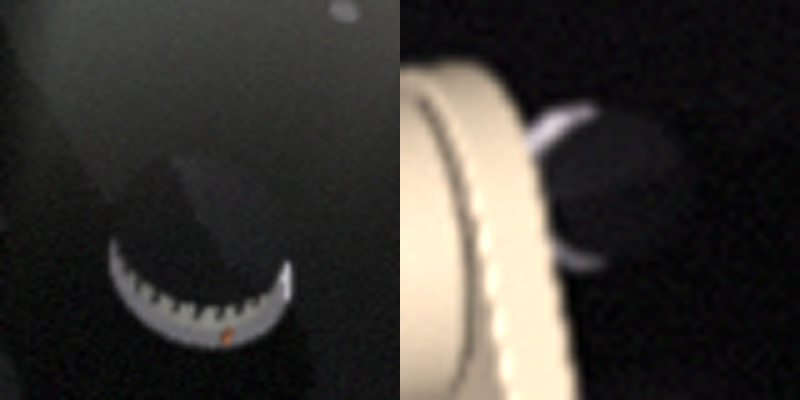

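Request:
{"name": "apply_moves", "arguments": {
  "jaw": [1,1,1,1,1,1,1,1,1,1,1,1,1,1],
  "translation": [
    [-7.77,1.26,4.07],
    [-7.77,1.26,4.07],
    [-7.77,1.26,4.07],
    [-7.77,1.26,4.07],
    [-7.77,1.26,4.07],
    [-7.77,1.26,4.07],
    [-7.77,1.26,4.07],
    [-7.77,1.26,4.07],
    [-7.77,2.4,4.07],
    [-7.77,3.4,4.07],
    [-7.77,3.4,4.07],
    [-7.77,3.4,4.07],
    [-7.77,3.4,4.07],
    [-7.77,3.4,4.07]
  ],
  "yaw": [0,0,0,0,0,0,0,0,0,0,0,0,0,0]
}}

```text
time_s: 18.43
ee_pos: [0.6266, 0.3111, 0.0697]
tool_rot: [0.554, -0.552, 0.44, -0.441]
wrist_force: [-0.8, 0.3, 1.0]
gripper_width: 0.0855
```

```bash
python3 -c "
from h import *
print(sense()['ee_pos']);wp([.626,.31,.029])"
```

```text
[0.62655904 0.31111698 0.06971961]
[0.626, 0.31, 0.029] [0.04, 1.629, -0.038]
```

Request:
{"name": "apply_moves", "arguments": {
  "jaw": [1,1,1,1,1],
  "translation": [
    [0.03,0.8,-0.04],
    [0.03,1.3,-0.04],
    [0.03,1.57,-0.04],
    [0.03,1.57,-0.04],
    [0.03,1.57,-0.04]
  ],
  "yaw": [0,0,0,0,0]
}}

```text
time_s: 18.85
ee_pos: [0.6245, 0.3103, 0.0275]
tool_rot: [-0.553, 0.554, -0.44, 0.44]
wrist_force: [-0.0, -0.4, 0.2]
gripper_width: 0.0857
```

Request:
{"name": "apply_moves", "arguments": {
  "jaw": [0.3,0.3,0.3,0.3,0.3,0.3,0.3,0.3,0.3],
  "translation": [
    [0,0,0],
    [0,0,0],
    [0,0,0],
    [0,0,0],
    [0,0,0],
    [0,0,0],
    [0,0,0],
    [0,0,0],
    [0,0,0]
  ],
  "yaw": [0,0,0,0,0,0,0,0,0]
}}

```text
time_s: 19.6
ee_pos: [0.625, 0.3105, 0.0284]
tool_rot: [0.554, -0.553, 0.44, -0.441]
wrist_force: [-0.1, -0.3, 5.1]
gripper_width: 0.0387
```

```bash
python3 -c "
from h import *
b,_=grab_frame('side')
s=sense();print(s['ee_pos'],s['wrist_force'])
cv2.imwrite('pics/i1.png',cv2.resize(b[135:210,240:340],(800,600),interpolation=2))
wp([.626,.31,.14],[.441,-.15,.14])
"
```

```text
[0.62493746 0.3104666  0.02843039] [ 0.02004129 -1.42197413  5.3497999 ]
[0.626, 0.31, 0.14] [0.027, -4.463, 0.044]
[0.441, -0.15, 0.14] [16.292, -4.481, -11.304]
```

View pics/i1.png

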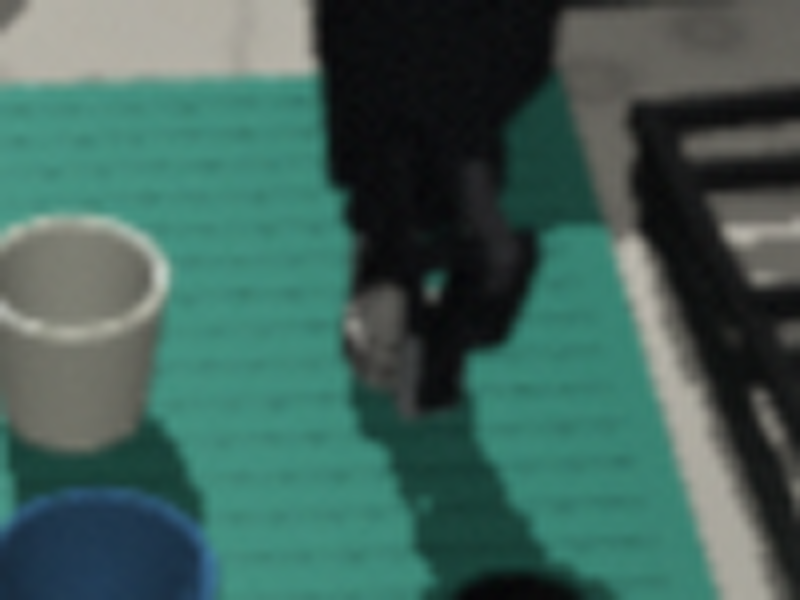

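Request:
{"name": "apply_moves", "arguments": {
  "jaw": [0.3,0.3,0.3,0.3,0.3,0.3,0.3,0.3,0.3,0.3,0.3,0.3,0.3,0.3,0.3,0.3,0.3,0.3,0.3,0.3],
  "translation": [
    [0,-0.8,0],
    [0,-2.4,0],
    [0,-4,0],
    [0,-4.5,0],
    [16.29,-4.5,-11.3],
    [16.29,-4.5,-11.3],
    [16.29,-4.5,-11.3],
    [16.29,-4.5,-11.3],
    [16.29,-4.5,-11.3],
    [16.29,-4.5,-11.3],
    [16.29,-4.5,-11.3],
    [16.29,-4.5,-11.3],
    [16.29,-4.5,-11.3],
    [16.29,-4.5,-11.3],
    [16.29,-4.5,-11.3],
    [16.29,-4.5,-11.3],
    [16.29,-4.5,-11.3],
    [16.29,-4.5,-11.3],
    [16.29,-4.5,-11.3],
    [16.29,-4.5,-11.3]
  ],
  "yaw": [0,0,0,0,0,0,0,0,0,0,0,0,0,0,0,0,0,0,0,0]
}}

```text
time_s: 21.32
ee_pos: [0.4411, -0.149, 0.1398]
tool_rot: [0.554, -0.554, 0.44, -0.44]
wrist_force: [0.7, 0.6, -0.3]
gripper_width: 0.0391
```

Request:
{"name": "apply_moves", "arguments": {
  "jaw": [0.3,0.3,0.3,0.3,0.3,0.3],
  "translation": [
    [0,1.2,0],
    [0,2.6,0],
    [0,2.9,0],
    [0,2.9,0],
    [0,2.9,0],
    [0,2.9,0]
  ],
  "yaw": [0,0,0,0,0,0]
}}

```text
time_s: 21.82
ee_pos: [0.4421, -0.1501, 0.0696]
tool_rot: [0.554, -0.553, 0.439, -0.441]
wrist_force: [-0.4, 0.5, -0.5]
gripper_width: 0.0387
```

```bash
python3 -c "
from h import *
b,_=grab_frame('side');s=sense();p=s['ee_pos'];M=rot(s['tool_rot']);print(p,s['wrist_force'],s['gripper_width'])
S=10;u0,v0=190,300
c=cv2.resize(b[v0:v0+60,u0:u0+75],None,fx=S,fy=S,interpolation=2);c=cv2.convertScaleAbs(c,alpha=1.6)
o=p+M@[0,.0245,.001]
ring(c,'side',u0,v0,S,o,.020,.025,(0,255,0));ring(c,'side',u0,v0,S,o,.015,.025,(0,255,0));ring(c,'side',u0,v0,S,[.441,-.151,.008],.019,.014,(255,0,255))
ring(c,'side',u0,v0,S,[.441,-.151,.008],.014,.014,(255,0,255))
cv2.imwrite('pics/i2.png',c)
wp([.441,-.151,.037])
"
```

```text
[ 0.44212008 -0.15023902  0.06967737] [-0.08295542 -0.21662648 -0.3626871 ] 0.038694312697472207
[0.441, -0.151, 0.037] [0.017, 1.307, -0.054]
```

View pics/i2.png

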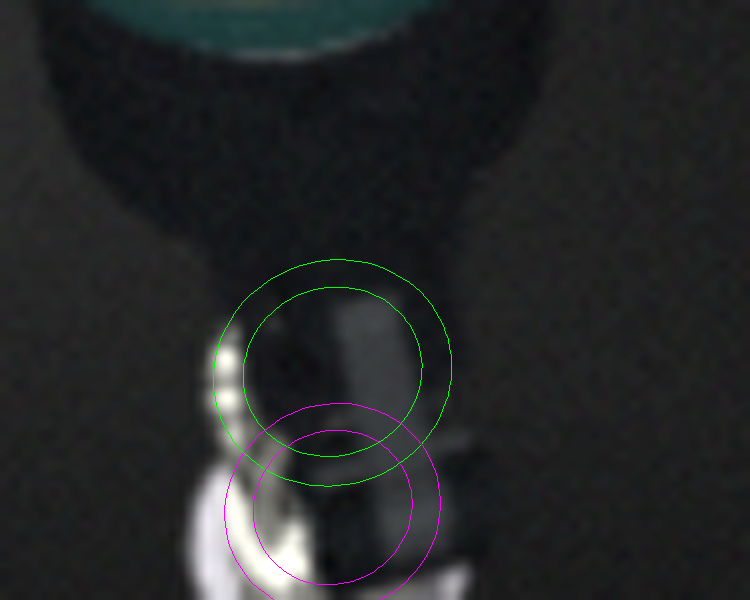

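Request:
{"name": "apply_moves", "arguments": {
  "jaw": [0.3,0.3,0.3,0.3,0.3,0.3,0.3],
  "translation": [
    [0,0.4,-0.04],
    [0,0.7,-0.04],
    [0,0.95,-0.04],
    [0,1.15,-0.04],
    [0,1.27,-0.04],
    [0,1.27,-0.04],
    [0,1.27,-0.04]
  ],
  "yaw": [0,0,0,0,0,0,0]
}}

```text
time_s: 22.45
ee_pos: [0.4395, -0.1502, 0.0373]
tool_rot: [-0.553, 0.554, -0.441, 0.44]
wrist_force: [-12.1, 3.2, 19.0]
gripper_width: 0.0382
```

```bash
python3 -c "
from h import *
b,_=grab_frame('side');s=sense();print(s['ee_pos'],s['wrist_force'],s['wrist_torque'])
c=cv2.resize(b[310:385,185:260],None,fx=8,fy=8,interpolation=2);c=cv2.convertScaleAbs(c,alpha=1.6)
cv2.imwrite('pics/i3.png',c)
"
```

```text
[ 0.43947991 -0.15015259  0.03729274] [-11.72217426   4.54802726  20.24287219] [ 0.73622457  1.84604315 -0.03132552]
```

View pics/i3.png

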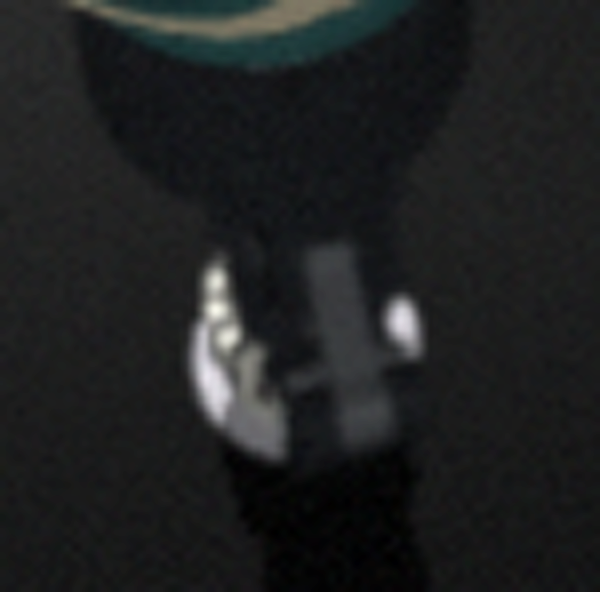

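Request:
{"name": "apply_moves", "arguments": {
  "jaw": [0.3,0.3,0.6,1,1,1,1,1],
  "translation": [
    [0,-0.12,0.03],
    [0,-0.12,0.03],
    [0,-0.12,0.03],
    [0,-0.12,0.03],
    [0,-0.12,0.03],
    [0,-0.12,0.03],
    [0,-0.12,0.03],
    [0,-0.12,0.03]
  ],
  "yaw": [0,0,0,0,0,0,0,0]
}}

```text
time_s: 23.17
ee_pos: [0.4405, -0.1501, 0.0387]
tool_rot: [-0.553, 0.553, -0.44, 0.44]
wrist_force: [0.2, 0.1, -0.4]
gripper_width: 0.0853
```

Request:
{"name": "apply_moves", "arguments": {
  "jaw": [1,1,1,1,1,1,1,1,1,1,1,1,1,1],
  "translation": [
    [0,-0.8,0],
    [0,-2.4,0],
    [0,-4,0],
    [-4,-4,2],
    [-10,-4,5],
    [-10,-4,5],
    [-10,-4,5],
    [-10,-4,5],
    [-10,-4,5],
    [-10,-4,5],
    [-10,-4,5],
    [-10,-4,5],
    [-10,-4,5],
    [-10,-4,5]
  ],
  "yaw": [0,0,0,0,0,0,0,0,0,0,0,0,0,0]
}}

```text
time_s: 24.33
ee_pos: [0.506, 0.1206, 0.1387]
tool_rot: [-0.553, 0.553, -0.441, 0.441]
wrist_force: [-0.2, 0.0, 0.2]
gripper_width: 0.0852
```

```bash
python3 - <<'E'
from h import *
print(sense()['ee_pos'])
out=[]
for n,box in(('side',(190,255,315,380)),('top',(380,430,205,255))):
    im,d=grab_frame(n);P=cloud(n,d,box)
    q=P[(P[:,2]>.034)&(P[:,2]<.045)];print((q[:,:2].min(0)+q[:,:2].max(0))/2,np.ptp(q[:,:2],axis=0),len(q))
    plane(P,[.44,-.151],0,.012,n+' recess')
    for m in masks_of(n,'crown_small')[:3]:
        f=feat_m(m['region']);
        if box[0]<f[0][0]<box[1] and box[2]<f[0][1]<box[3]: print(n,m['score'],f, fit('crown_small',{n:m['region']},.013))
    out.append(cv2.convertScaleAbs(cv2.resize(im[box[2]:box[3],box[0]:box[1]],(400,400),interpolation=2),alpha=1.2))
cv2.imwrite('pics/i4.png',np.hstack(out))
wp([.6445,.18,.12],[.6445,.18,.065],[.6445,.18,.027])
E
```

```text
[0.50600803 0.1206264  0.13867016]
[ 0.44119652 -0.15212634] [0.03989716 0.03911613] 192
side recess z 0.0296 slope [-0.035  0.001] 106 136
side 0.62 (array([222.3356974 , 347.38770686]), 423) (array([ 0.44065452, -0.14949564]), array([ 1.98781152e-08, -1.14943305e-07]))
[ 0.44187749 -0.15096652] [0.03791724 0.04000617] 77
top recess z 0.0304 slope [ 0.014 -0.013] 42 49
top 0.6 (array([404.98275862, 231.74712644]), 174) (array([ 0.44099091, -0.15212232]), array([ 1.04162325e-07, -1.57634560e-07]))
[0.6445, 0.18, 0.12] [-1.073, 0.755, 5.923]
[0.6445, 0.18, 0.065] [-1.073, 2.955, 5.923]
[0.6445, 0.18, 0.027] [-1.073, 4.475, 5.923]
```

View pics/i4.png

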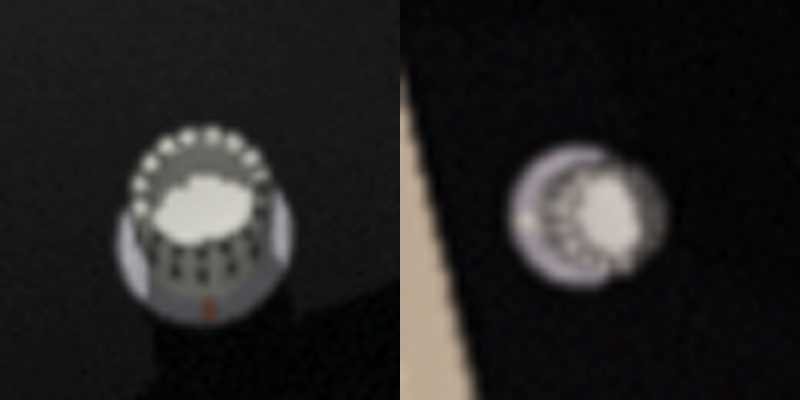

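Request:
{"name": "apply_moves", "arguments": {
  "jaw": [1,1,1,1,1,1,1,1,1,1,1,1],
  "translation": [
    [-1.07,0.75,5.92],
    [-1.07,0.75,5.92],
    [-1.07,0.75,5.92],
    [-1.07,0.75,5.92],
    [-1.07,0.75,5.92],
    [-1.07,2,5.92],
    [-1.07,2.95,5.92],
    [-1.07,2.95,5.92],
    [-1.07,2.95,5.92],
    [-1.07,2.95,5.92],
    [-1.07,2.95,5.92],
    [-1.07,2.95,5.92]
  ],
  "yaw": [0,0,0,0,0,0,0,0,0,0,0,0]
}}

```text
time_s: 25.53
ee_pos: [0.6453, 0.1811, 0.0676]
tool_rot: [0.554, -0.552, 0.439, -0.441]
wrist_force: [0.8, 1.0, -0.4]
gripper_width: 0.0851
```

```bash
python3 -c "
from h import *
print(sense()['ee_pos']);wp([.6445,.18,.026])"
```

```text
[0.64525105 0.18106946 0.06756413]
[0.6445, 0.18, 0.026] [0.035, 1.662, -0.045]
```

Request:
{"name": "apply_moves", "arguments": {
  "jaw": [1,1,1,1,1],
  "translation": [
    [0.03,0.8,-0.02],
    [0.03,1.3,-0.02],
    [0.03,1.6,-0.02],
    [0.03,1.6,-0.02],
    [0.03,1.6,-0.02]
  ],
  "yaw": [0,0,0,0,0]
}}

```text
time_s: 25.95
ee_pos: [0.6438, 0.1801, 0.0247]
tool_rot: [-0.553, 0.554, -0.44, 0.44]
wrist_force: [-0.3, 0.6, 0.1]
gripper_width: 0.0855
```

Request:
{"name": "apply_moves", "arguments": {
  "jaw": [0.35,0.35,0.35,0.35,0.35,0.35,0.35,0.35,0.35],
  "translation": [
    [0,0,0],
    [0,0,0],
    [0,0,0],
    [0,0,0],
    [0,0,0],
    [0,0,0],
    [0,0,0],
    [0,0,0],
    [0,0,0]
  ],
  "yaw": [0,0,0,0,0,0,0,0,0]
}}

```text
time_s: 26.7
ee_pos: [0.6445, 0.1802, 0.0262]
tool_rot: [0.554, -0.553, 0.44, -0.441]
wrist_force: [-0.4, -0.7, 6.1]
gripper_width: 0.0438
```

```bash
python3 -c "
from h import *
b,_=grab_frame('side')
s=sense();print(s['ee_pos'],s['wrist_force'])
cv2.imwrite('pics/j1.png',cv2.resize(b[165:240,250:350],(800,600),interpolation=2))
wp([.645,.18,.14],[.441,-.151,.14])
"
```

```text
[0.64454459 0.18018249 0.02623873] [-1.36995735 -1.19946262  5.56908794]
[0.645, 0.18, 0.14] [0.012, -4.55, 0.024]
[0.441, -0.151, 0.14] [11.079, -4.566, -10.904]
```

View pics/j1.png

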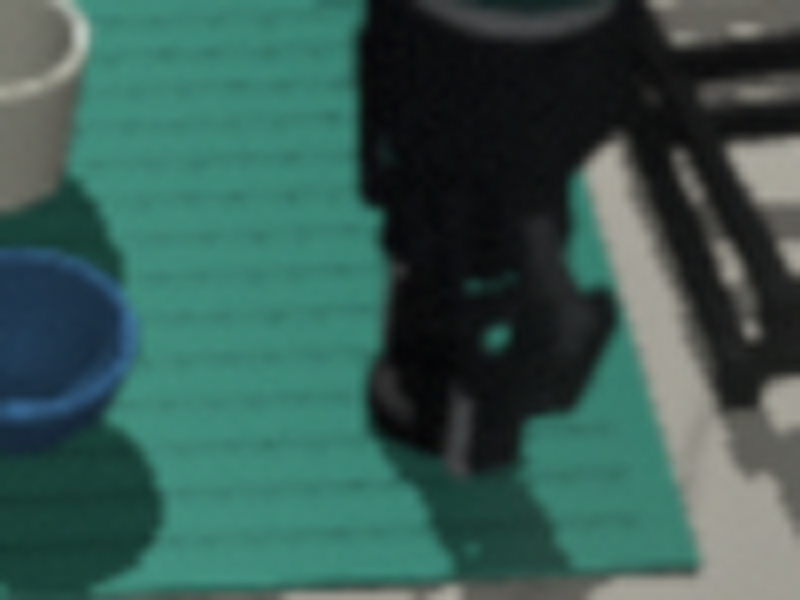

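Request:
{"name": "apply_moves", "arguments": {
  "jaw": [0.35,0.35,0.35,0.35,0.35,0.35,0.35,0.35,0.35,0.35,0.35,0.35,0.35,0.35,0.35,0.35,0.35,0.35],
  "translation": [
    [0,-0.8,0],
    [0,-2.4,0],
    [0,-4,0],
    [0,-4.6,0],
    [11.08,-4.6,-10.9],
    [11.08,-4.6,-10.9],
    [11.08,-4.6,-10.9],
    [11.08,-4.6,-10.9],
    [11.08,-4.6,-10.9],
    [11.08,-4.6,-10.9],
    [11.08,-4.6,-10.9],
    [11.08,-4.6,-10.9],
    [11.08,-4.6,-10.9],
    [11.08,-4.6,-10.9],
    [11.08,-4.6,-10.9],
    [11.08,-4.6,-10.9],
    [11.08,-4.6,-10.9],
    [11.08,-4.6,-10.9]
  ],
  "yaw": [0,0,0,0,0,0,0,0,0,0,0,0,0,0,0,0,0,0]
}}

```text
time_s: 28.25
ee_pos: [0.4413, -0.15, 0.1399]
tool_rot: [0.554, -0.554, 0.44, -0.44]
wrist_force: [-0.5, 0.3, -0.7]
gripper_width: 0.0437
```

Request:
{"name": "apply_moves", "arguments": {
  "jaw": [0.35,0.35,0.35,0.35,0.35,0.35],
  "translation": [
    [0,1.2,0],
    [0,2.4,0],
    [0,2.4,0],
    [0,2.4,0],
    [0,2.4,0],
    [0,2.4,0]
  ],
  "yaw": [0,0,0,0,0,0]
}}

```text
time_s: 28.75
ee_pos: [0.4421, -0.1512, 0.0822]
tool_rot: [0.554, -0.553, 0.439, -0.441]
wrist_force: [0.4, -0.4, -0.8]
gripper_width: 0.0436
```

```bash
python3 -c "
from h import *
b,_=grab_frame('side');s=sense();p=s['ee_pos'];M=rot(s['tool_rot']);print(p,s['wrist_force'],s['gripper_width'])
S=10;u0,v0=190,295
c=cv2.resize(b[v0:v0+60,u0:u0+75],None,fx=S,fy=S,interpolation=2);c=cv2.convertScaleAbs(c,alpha=2.2)
o=p+M@[0,.022,.0]
ring(c,'side',u0,v0,S,o,.023,.0128,(0,255,0));ring(c,'side',u0,v0,S,o,.023,.005,(0,255,0));ring(c,'side',u0,v0,S,[.441,-.151,.013],.020,.025,(255,0,255))
cv2.imwrite('pics/j2.png',c)
wp([.441,-.151,.053])
"
```

```text
[ 0.44194476 -0.15130634  0.08203329] [-0.05158273  0.29595958 -0.73598904] 0.043940541826502345
[0.441, -0.151, 0.053] [-0.023, 1.161, -0.037]
```

View pics/j2.png

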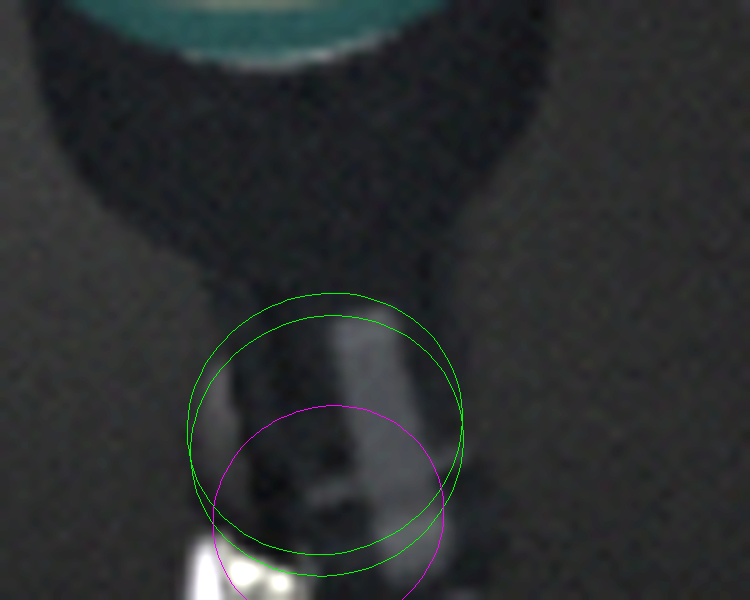

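Request:
{"name": "apply_moves", "arguments": {
  "jaw": [0.35,0.35,0.35,0.35,0.35,0.35,0.35],
  "translation": [
    [-0.02,0.4,-0.03],
    [-0.02,0.7,-0.03],
    [-0.02,0.9,-0.03],
    [-0.02,1.03,-0.03],
    [-0.02,1.1,-0.03],
    [-0.02,1.1,-0.03],
    [-0.02,1.1,-0.03]
  ],
  "yaw": [0,0,0,0,0,0,0]
}}

```text
time_s: 29.38
ee_pos: [0.4396, -0.1506, 0.055]
tool_rot: [-0.553, 0.554, -0.441, 0.44]
wrist_force: [-15.4, 6.5, 27.0]
gripper_width: 0.0439
```

```bash
python3 -c "
from h import *
s=sense();print(s['ee_pos'],s['wrist_force'],s['wrist_torque'])
"
```

```text
[ 0.43961104 -0.15056916  0.05495404] [-15.3980672    6.48675184  26.99314436] [1.26964209 2.64136552 0.05953637]
```

Request:
{"name": "apply_moves", "arguments": {
  "jaw": [0.35,0.35,0.6,1,1,1,1,1],
  "translation": [
    [0,-0.15,0],
    [0,-0.15,0],
    [0,-0.15,0],
    [0,-0.15,0],
    [0,-0.15,0],
    [0,-0.15,0],
    [0,-0.15,0],
    [0,-0.15,0]
  ],
  "yaw": [0,0,0,0,0,0,0,0]
}}

```text
time_s: 30.05
ee_pos: [0.4399, -0.1507, 0.0561]
tool_rot: [-0.553, 0.553, -0.44, 0.44]
wrist_force: [0.1, 0.2, -0.4]
gripper_width: 0.0856
```

Request:
{"name": "apply_moves", "arguments": {
  "jaw": [1,1,1,1,1,1,1,1,1,1,1,1,1,1],
  "translation": [
    [0,-0.8,0],
    [0,-2.4,0],
    [0,-4,0],
    [-4,-5,2],
    [-8,-6,3],
    [-8,-6,3],
    [-8,-6,3],
    [-8,-6,3],
    [-8,-6,3],
    [-8,-6,3],
    [-8,-6,3],
    [-8,-6,3],
    [-8,-6,3],
    [-8,-6,3]
  ],
  "yaw": [0,0,0,0,0,0,0,0,0,0,0,0,0,0]
}}

```text
time_s: 31.22
ee_pos: [0.4679, 0.0599, 0.2059]
tool_rot: [-0.553, 0.553, -0.441, 0.441]
wrist_force: [-0.5, -0.2, 0.1]
gripper_width: 0.0854
```

```bash
python3 - <<'E'
from h import *
print(sense()['ee_pos'])
out=[]
for n,bs,bl in(('side',(185,260,305,380),(300,380,280,370)),('top',(380,430,205,255),(370,425,135,190))):
    im,d=grab_frame(n)
    for box,c,r,l in((bs,[.441,-.151],.017,'small'),(bl,[.651,-.141],.022,'large')):
        P=cloud(n,d,box);q=P[(P[:,2]>.042)&(P[:,2]<.055)];
        print(n,l,((q[:,:2].min(0)+q[:,:2].max(0))/2).round(4),np.ptp(q[:,:2],axis=0).round(3),len(q)); plane(P,c,0,r,l+' cap top')
    cv2.imwrite(f'pics/end_{n}.png',im)
    b=bs;out.append(cv2.convertScaleAbs(cv2.resize(im[b[2]:b[3],b[0]:b[1]],(400,400),interpolation=2),alpha=1.6))
cv2.imwrite('pics/j4.png',np.hstack(out))
E
```

```text
[0.46791878 0.05985577 0.20588111]
side small [ 0.4399 -0.1529] [0.043 0.044] 546
small cap top z 0.0477 slope [-0.006  0.021] 250 303
side large [ 0.6501 -0.1399] [0.062 0.061] 909
large cap top z 0.0477 slope [-0.008 -0.001] 351 443Traceback (most recent call last):
  File "<stdin>", line 8, in <module>
    return umr_minimum(a, axis, None, out, keepdims, initial, where)
ValueError: zero-size array to reduction operation minimum which has no identity
```

View pics/end_side.png

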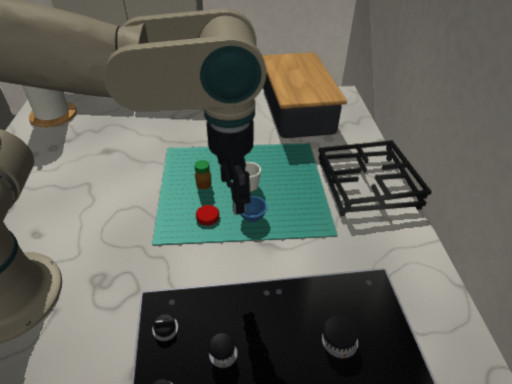

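Request:
{"name": "apply_moves", "arguments": {
  "jaw": [1,1,1,1,1,1,1,1],
  "translation": [
    [-8,-1,0],
    [-8,-1,0],
    [-8,-1,0],
    [-8,-1,0],
    [-8,-1,0],
    [-8,-1,0],
    [-8,-1,0],
    [-8,-1,0]
  ],
  "yaw": [0,0,0,0,0,0,0,0]
}}

```text
time_s: 31.98
ee_pos: [0.4232, 0.2552, 0.2309]
tool_rot: [-0.553, 0.554, -0.44, 0.44]
wrist_force: [0.7, -0.1, -0.4]
gripper_width: 0.0854
```

```bash
python3 - <<'E'
from h import *
out=[]
for n,bs,bl in(('side',(185,260,305,380),(300,380,280,370)),('top',(380,430,205,255),(370,425,135,190))):
    im,d=grab_frame(n)
    for box,c,r,l in((bs,[.441,-.151],.017,'small'),(bl,[.651,-.141],.022,'large')):
        P=cloud(n,d,box);q=P[(P[:,2]>.042)&(P[:,2]<.055)]
        if len(q):print(n,l,((q[:,:2].min(0)+q[:,:2].max(0))/2).round(4),np.ptp(q[:,:2],axis=0).round(3),len(q)); plane(P,c,0,r,l+' cap top')
    cv2.imwrite(f'pics/fin_{n}.png',im)
    b=bs;out.append(cv2.convertScaleAbs(cv2.resize(im[b[2]:b[3],b[0]:b[1]],(400,400),interpolation=2),alpha=1.6))
cv2.imwrite('pics/j4.png',np.hstack(out))
print(sense()['ee_pos'])
E
```

```text
side small [ 0.4399 -0.1524] [0.043 0.045] 545
small cap top z 0.0477 slope [-0.012  0.009] 252 303
side large [ 0.6499 -0.1397] [0.062 0.061] 903
large cap top z 0.0479 slope [-0.01   0.002] 372 452
top small [ 0.4393 -0.1526] [0.044 0.047] 215
small cap top z 0.0485 slope [ 0.009 -0.015] 83 104
top large [ 0.6506 -0.1397] [0.06  0.059] 343
large cap top z 0.0487 slope [ 0.029 -0.009] 147 176
[0.4234657  0.25464052 0.23096637]
```

View pics/j4.png

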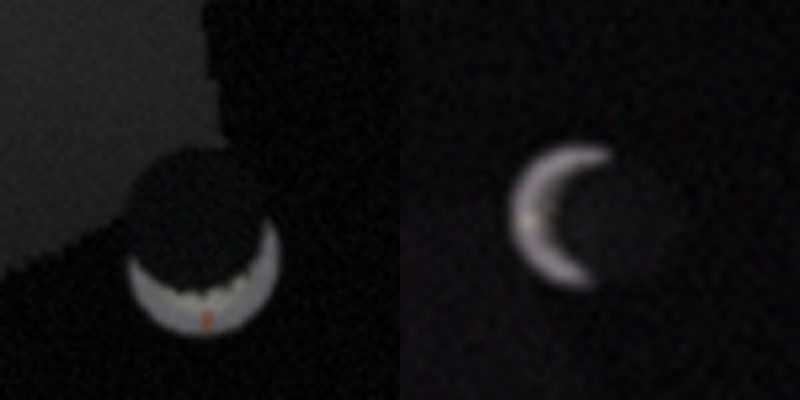

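View pics/fin_top.png

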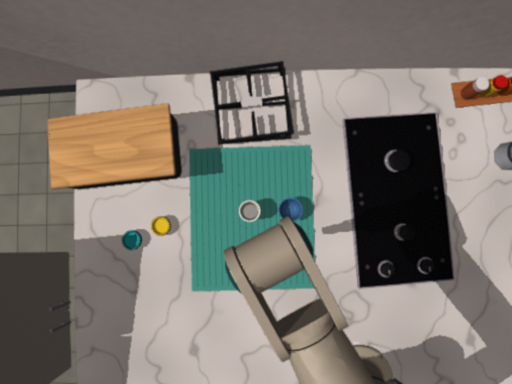

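```bash
python3 -c "
from station import *
print(close_job())"
```

```text
the job is handed in; nothing more can be done
None
```

I put both burners together and handed the job in at about 32 s, well under the 109 s limit. The order was large crown, large cap, small crown, small cap.

**Seating:** After each crown was placed, its recess floor stood at z = 0.030, where 0.030 is expected. At the end, both cap tops stood at 0.0477–0.0487 in the two cameras, where 0.048 is expected. Fitted slopes were 0.03 or less, so I take every part as level and fully home.

**Centring:** In the depth images the large cap lies about 4–5 mm nearer the robot than its base centre, and the small cap about 2 mm off its own. Both are within the combined play of crown and cap.

**Forces:** The most pressing force I read was about 32 N at the wrist, during the last cap placement. The gripper then opened and the arm moved clear.

**Things left alone:** The cup and ramekin stand upright at the same pixels in the last top view. The arm hid the jar lid and spice jar there, so I checked those two in the side view taken just before the last arm move. I did not touch the yellow or turquoise look-alikes.

**Disagreements:** Arm positions and the two cameras differed by 1–3 mm. The cap-top height differed by about 1 mm between the cameras.

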